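Load the reference holder and latch the spectrometer's sprung hatch

ROBOT

A 7-joint arm with a two-finger parallel gripper is mounted at the origin on the work surface. World frame = base frame: x ahead of the robot, y to its left, z up, the work surface at z = 0. Lengths are in m, angles in rad, forces in N, time in s.
With the tool pointing down it reaches from about 0.4 to 0.875 m from the base axis. Payload 6.5 kg.
Tool frame: the origin (TCP) lies on the centre line of the jaws, within the pads' length; the fingertips stand 22 mm ahead of it and the grasp point (between the pads) lies 3 mm ahead of it; z points along the fingers, y is the direction in which the jaws open and shut (so a half turn about z gives the same grasp; the last joint's range is limited). The gripper opens to 88 mm and grips with 3 to 60 N. Pads are 18 mm wide; open, the fingers measure 123 mm over their backs; the gripper's body (75 mm by 187 mm) begins 45 mm behind the grasp point.
Start: joints at [1.111, 0.536, -0.004, 1.538, 0.003, 1.067, -0.071], TCP at [0.249, -0.6, 0.261] pointing down, gripper open.
Joint ranges: [-2.7, 2.7], [-0.37, 2.16], [-1.27, 1.26], [0.24, 2.4], [-1.31, 4.45], [0.19, 1.91], [-2.76, 2.76]. Speed limits (rad/s): [2.39, 2.39, 3.14, 3.14, 3.14, 3.14, 3.14].

INTERFACE

Orientations are given as a 3x3 rotation matrix whose columns are the frame's x, y, z axes.
In Python, from rig import r gives the robot as it stands. The module is installed in compiled form; this text tells all that it offers.
- The arm moves only by the tool move_arm, never from a script. Its arguments are lists of equal length, an entry for each row: "travel": the shift along the tool's x, y, z in m, a list of three; "dr": the turn, a rotation vector about the tool's x, y, z in rad, a list of three; "grip": the closure, from 0 (fully open) to 1 (shut). A call has 1 to 12 rows; each row is the pose to reach, as a shift and turn from the pose commanded when the call began, along the tool's axes at that moment; what a row does not reach only later rows make up. A row lasts 1/10 s, in which the tool goes at most 50 mm and 8.59 degrees, less where a joint would pass 70% of its speed; a pose out of reach is approached as far as the arm can. A call with a gripper value outside its range is refused whole. The fingers move at their own pace and stop on an object; the grip force is fixed at half the most. Time passes only in rows, so rows that repeat a pose let the fingers close. It gives the time, the measured TCP pose, the force and the opening at its end, in the units of the state.
- r.observe(): the state, without advancing time (a new reading comes with each control period).
- r.capture(name): name is "scene" or "top" or "wrist"; returns the picture (400x640x3 uint8, red, green, blue); there is no depth.
- r.calibration(name): a dict with "fx", "fy", "cx", "cy" (pixels), "position" and "attitude" of the camera in the world; the wrist camera has in their place "hand_eye" (4x4, takes a point from camera to tool coordinates, whose origin is the TCP and whose axes are the flange's). Camera axes: x right, y up, looking along -z (the intrinsics and any distortion apply to the point x, -y, -z); pixel columns grow to the right and rows downward; lengths in m; the calibration is good to about 2 mm. A picture is of the moment at which its call begins: read the wrist's pose just before it. calibration takes no time and is no camera call.
- r.finish_job(): hands the job in, once; it reports no verdict.
Trained networks look in the newest picture that a camera, given by its name, has taken for a name from the list of things; names that differ only in an ending like _2 or _b are one class to them, and where a whole thing is asked for, a point or a joint stands for the part that bears it (a point fixed in the world has none). Each returns a list of dicts, best first, with "score" (0 to 1); they miss things now and then, are a little off and sometimes report something else, mostly with a low value. They report only what shows in the picture. A call takes as long as a camera call. They do not tell look-alikes from the thing itself.
- r.find_in(label, camera): "location" ([x, y, z] in m, in the coordinates of the camera as it stood for that picture, good to about 4 mm: the middle of the surface that is visible of it).
- r.mark_of(label, camera): "location" ([x, y, z] in m, in the coordinates of the camera as it stood for that picture, good to about 4 mm: a listed point, or the origin of a listed thing).
The state is a dict: "time_s": time; "q": joint angles; "qvel": joint speeds; "tau": joint torques, N m; "ee_pos": TCP position; "eef_rot": TCP orientation; "wrist_force": force on the tool from outside, world axes, zero at the start; "ft_torque": the same for the moment, N m; "width": opening from 0.0 (shut) to 1.0 (fully open).
Only numpy, scipy, OpenCV 4.12 (cv2) and the standard library are available. Lean on these libraries where they do the work, as an engineer would, in place of code of your own. Each camera call takes 0.05 s, during which the arm holds its last target.

TASK

Get the spectrometer ready for its reference scan: set the oblong holder flat on the sample place, between the four corner locators inside the open sample compartment, without dropping it. Then ease the sprung hatch down, without slamming it, until it lies level and its spring catch holds it shut. Leave everything else on the bench where it is.

Things in the scene. Friction and masses are not known exactly. Their poses are not given: they have to be found in the camera images.
- spectrometer: White bench spectrometer, fixed. Origin: on the bench under the centre of its sample compartment; x from the compartment's front wall (robot side) to its hinge side, y to the optics box, z up. Compartment: open box 190 (x) x 170 mm, walls 12 mm, rim at z 102 mm, floor at z 56 mm. Optics box: y 86 to 302, x -116 to 126 mm, 100 mm high, beyond y 140 mm 150 mm high.
- sample_place (a point): Centre of the sample place on the chamber floor (22 mm towards the front from the compartment's centre, 56 mm above the bench); axes as the spectrometer's. Four corner locators, 6 mm high, leave 102 (x) x 66 mm (y) between them, 3 mm of play on each side of the oblong holder, whose length lies along x, either way round.
- oblong_holder: Grey anodised sample holder, 96 (x) x 60 (y) mm plate, 14 mm thick, with a grip rib standing on its centre line: 64 mm long (x), 14 mm thick (y), its top 36 mm above the underside. Origin: centre of the underside. About 0.2 kg.
- hatch (a joint): Tilt of the hatch, rad: 0 level (shut), 1.4 to 1.6 standing open; can be pressed to -0.02 into its foam seal. Black frame with a clear pane (6 mm below the frame's face), 185 mm long from the hinge axis, 160 wide, 16 thick (8 either side of the hinge axis). A spring lifts it: pressing the front rail level, past the catch, takes about 7 to 12 N; let go before the catch snaps over it, it opens again.
- hatch_hinge (a point): Middle of the hatch's hinge axis, on the far side of the compartment (90 mm from its centre, 110 mm above the bench). Axes turn with the hatch: x from the front rail to the hinge, y along the hinge axis, z normal to the hatch: up when shut, away from the robot when open.
- hatch_rail (a point): Middle of the outer (upper when shut) face of the hatch's front rail, 172.5 mm from the hinge axis; the rail is 25 mm wide. Axes as hatch_hinge. A 36 mm wide steel tongue sticks out 12 mm beyond the middle of the rail for the catch.
- catch (a joint): Swing of the steel spring catch on the middle of the compartment's front wall, rad: 0 at rest and when holding the hatch, about 0.11 while the hatch's tongue pushes past its sloped nose. Snaps over the tongue by itself once the hatch is pressed about 1 mm below level. 32 mm wide, top 130 mm above the bench, wholly in front of the hatch's front rail; do not press on it.
- round_holder: Bystander: grey holder like the oblong one, but a round plate 70 mm across. Origin: centre of the underside.
- square_holder: Bystander: grey holder like the oblong one, but a square plate 62 x 62 mm. Origin: centre of the underside.
- solvent_bottle: Bystander: amber bottle 58 mm across, 125 mm high. Origin: centre of the underside.
- powder_jar: Bystander: white jar 68 mm across, 75 mm high. Origin: centre of the underside.
- mortar: Bystander: white ceramic bowl 104 mm across, 45 mm high. Origin: centre of the underside.
- pellet_die: Bystander: steel pellet die, a stepped cylinder 60 mm across, 58 mm high, standing. Origin: centre of the underside.
- spatula: Bystander: thin steel laboratory spatula 182 mm long, lying flat. Origin: near its middle, on the underside.
Mind the look-alikes: they are no part of the job. What is shaped like the oblong_holder but orange or turquoise is not meant.

How it is judged:
By the outcome, as a careful person would: the job done as asked, in the order asked, and still so for the second after the job is handed in, with the robot touching nothing.
It also fails if it takes over 72 s, if anything falls off the work surface, if the arm or the gripper's body presses on something with over 40 N, if the wrist force passes 120 N, or if a joint passes its speed limit or range.

## Working session

There is one attempt and no reset: what is moved stays moved. The work goes in short steps, Python scripts to look and compute and a tool call to move; the robot and the scene stay as the last step left them, time stands still between calls to the robot, and variables do not carry over. Pictures are saved under pics/ and viewed, and the job is handed in when it is done.

Besides the shell and the picture viewer there is one more tool, called after ">>>" as name(argument=value, ...) on one line, values as JSON. move_arm: Moves the arm, as the interface text tells. Its arguments: {"type":"object","properties":{"travel":{"type":"array"},"dr":{"type":"array"},"grip":{"type":"array"}},"required":["travel","dr","grip"]}

```bash
mkdir -p pics; python3 - <<'E'
from rig import r
import cv2, numpy as np
np.set_printoptions(precision=4,suppress=True)
s=r.observe()
for k in s: print(k,s[k])
for n in ["scene","top","wrist"]:
    im=r.capture(n); cv2.imwrite(f"pics/{n}0.png",im[:,:,::-1]); print(n,r.calibration(n))
E
```

```text
time_s 0.0
q [ 1.1108  0.5372 -0.0044  1.5388  0.0026  1.0673 -0.0712]
qvel [ 0.0003  0.0016  0.0002 -0.0009 -0.0006  0.0009 -0.0009]
tau [ -0.0007 -57.0979   0.9906 -25.16    -0.0563   0.0178   0.0001]
ee_pos [ 0.2492 -0.5997  0.2599]
eef_rot [[ 0.9234  0.3838 -0.0008]
 [ 0.3838 -0.9234  0.0015]
 [-0.0001 -0.0017 -1.    ]]
wrist_force [0.358  0.0576 0.0377]
ft_torque [ 0.0189 -0.0749  0.024 ]
width 0.9960577074424999
scene {'fx': 518.8439594564369, 'fy': 518.8439594564369, 'cx': 329.2548967953202, 'cy': 195.65769034497046, 'position': array([ 1.149 , -1.049 ,  0.7961]), 'attitude': array([[ 0.8468, -0.2857,  0.4487],
       [ 0.5319,  0.4598, -0.7111],
       [-0.0031,  0.8408,  0.5414]])}
top {'fx': 393.4995556991331, 'fy': 393.4995556991331, 'cx': 316.6495689001095, 'cy': 202.2507954060083, 'position': array([ 0.5097, -0.1528,  0.9456]), 'attitude': array([[ 0.0038,  0.9987, -0.0504],
       [-0.9999,  0.0029, -0.017 ],
       [-0.0169,  0.0505,  0.9986]])}
wrist {'fx': 281.5263657516795, 'fy': 281.5263657516795, 'cx': 321.4632336748641, 'cy': 202.46393059767448, 'hand_eye': array([[ 0.    ,  0.948 ,  0.3181,  0.0829],
       [ 1.    ,  0.    , -0.    , -0.0011],
       [-0.    ,  0.3181, -0.948 , -0.1236],
       [ 0.    ,  0.    ,  0.    ,  1.    ]])}
```

View pics/scene0.png

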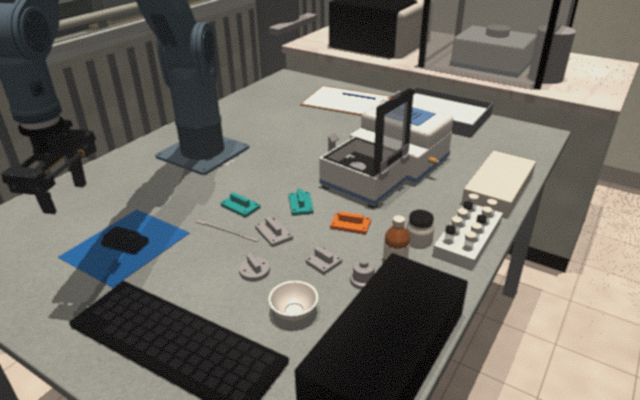

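View pics/top0.png

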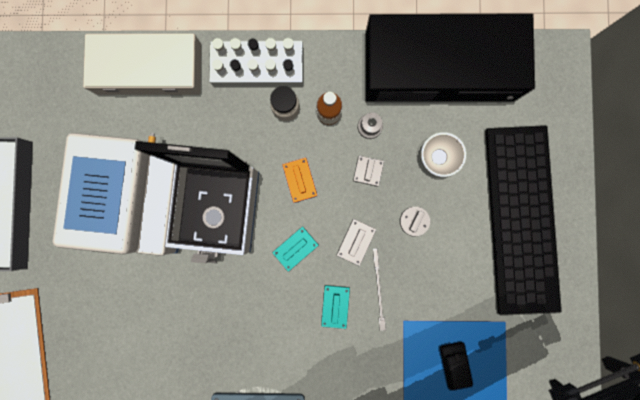

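View pics/wrist0.png

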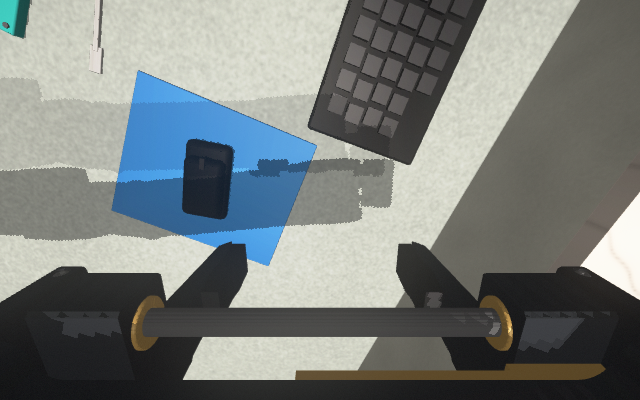

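```bash
cat > h.py <<'E'
import numpy as np, cv2
np.set_printoptions(precision=4,suppress=True)
def cam(r,n,s=None):
    c=r.calibration(n)
    if n=="wrist":
        T=np.eye(4);T[:3,:3]=s["eef_rot"];T[:3,3]=s["ee_pos"];M=T@c["hand_eye"];return c,M[:3,:3],M[:3,3]
    return c,np.array(c["attitude"]),np.array(c["position"])
def p2w(C,uv,z):
    c,R,p=C;uv=np.atleast_2d(uv).astype(float)
    d=np.c_[(uv[:,0]-c["cx"])/c["fx"],-(uv[:,1]-c["cy"])/c["fy"],-np.ones(len(uv))]@R.T
    return p+d*((z-p[2])/d[:,2])[:,None]
def w2p(C,X):
    c,R,p=C;q=(np.atleast_2d(X)-p)@R
    return np.c_[c["cx"]+c["fx"]*q[:,0]/-q[:,2],c["cy"]-c["fy"]*q[:,1]/-q[:,2]]
def c2w(C,l): return C[2]+C[1]@np.array(l)
E
python3 - <<'E'
from rig import r
from h import *
for n in ["top","scene"]:
    C=cam(r,n)
    for f,l in [("mark_of","oblong_holder"),("mark_of","sample_place"),("mark_of","spectrometer"),("mark_of","hatch_hinge"),("mark_of","hatch_rail"),("find_in","catch")]:
        print(n,f,l,[(round(d["score"],2),c2w(C,d["location"])) for d in getattr(r,f)(l,n)][:5])
im=cv2.imread("pics/top0.png")
cv2.imwrite("pics/h1.png",cv2.resize(im[210:275,320:400],None,fx=8,fy=8,interpolation=cv2.INTER_CUBIC))
cv2.imwrite("pics/s1.png",cv2.resize(im[125:265,130:270],None,fx=4,fy=4,interpolation=cv2.INTER_CUBIC))
print(r.observe()["time_s"])
E
```

```text
top mark_of oblong_holder [(0.94, array([ 0.6158, -0.0933, -0.0006])), (0.85, array([ 0.4683, -0.2286, -0.0001])), (0.78, array([ 0.4477, -0.0864, -0.0017])), (0.66, array([ 0.3097, -0.1816,  0.0046]))]
top mark_of sample_place [(0.35, array([ 0.6644, -0.4246,  0.0035]))]
top mark_of spectrometer [(0.77, array([ 0.5444,  0.0953, -0.0002])), (0.36, array([0.5216, 0.0999, 0.0585]))]
top mark_of hatch_hinge [(0.68, array([0.628 , 0.0906, 0.1087])), (0.36, array([ 0.5145, -0.3682, -0.0028]))]
top mark_of hatch_rail [(0.95, array([0.6395, 0.0879, 0.2837])), (0.34, array([ 0.7853, -0.0604, -0.0001]))]
top find_in catch [(0.8, array([0.4323, 0.1023, 0.1218]))]
scene mark_of oblong_holder [(0.94, array([ 0.4643, -0.2296, -0.0029])), (0.78, array([ 0.3094, -0.1781, -0.0075])), (0.7, array([0.6321, 0.0871, 0.1072])), (0.63, array([ 0.6141, -0.0949,  0.0002])), (0.56, array([ 0.4453, -0.0862,  0.0005]))]
scene mark_of sample_place [(0.93, array([0.5177, 0.101 , 0.0564]))]
scene mark_of spectrometer [(0.76, array([ 0.5407,  0.0909, -0.0007]))]
scene mark_of hatch_hinge [(0.91, array([0.6295, 0.0874, 0.1079])), (0.27, array([ 0.5435,  0.093 , -0.    ]))]
scene mark_of hatch_rail [(0.87, array([0.6365, 0.088 , 0.2784]))]
scene find_in catch [(0.55, array([ 0.6394, -0.2693,  0.0141])), (0.43, array([0.4287, 0.1024, 0.1172]))]
0.75
```

View pics/h1.png

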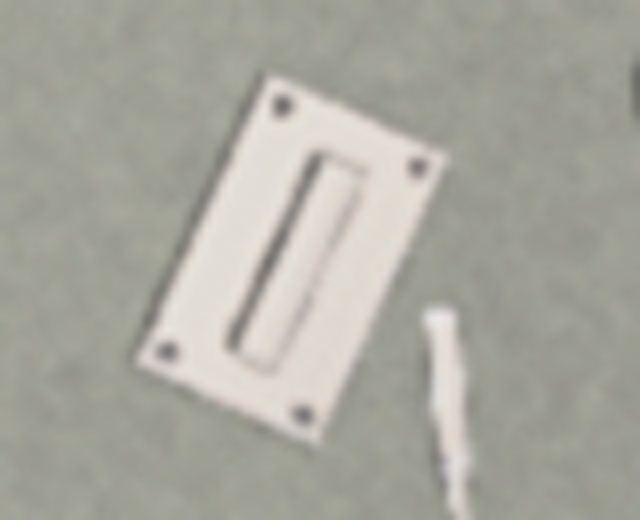

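View pics/s1.png

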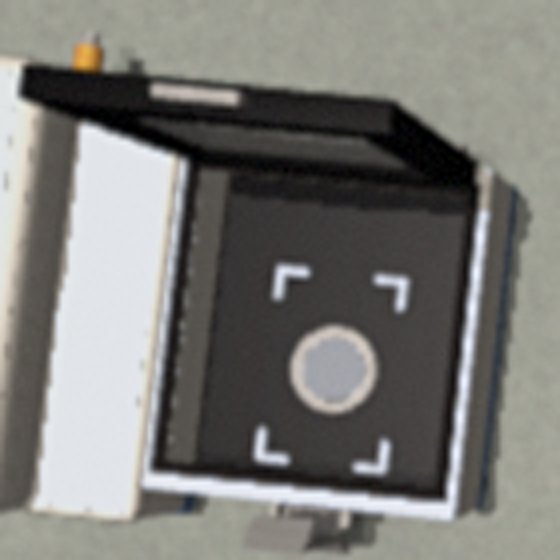

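```bash
python3 - <<'E'
from rig import r
from h import *
C=cam(r,"top")
f=lambda a,k,o:(np.array(a)+.5)/k-.5+np.array(o)
H=p2w(C,f([(268,75),(447,155),(318,443),(138,362)],8,(320,210)),.014)
print(H,H.mean(0)); 
for i in range(4): d=H[(i+1)%4]-H[i];print(np.linalg.norm(d),np.degrees(np.arctan2(d[1],d[0])))
L=p2w(C,f([(275,266),(409,280),(387,473),(258,460)],4,(130,125)),.062)
print(L,L.mean(0))
for i in range(4): d=L[(i+1)%4]-L[i];print(np.linalg.norm(d),np.degrees(np.arctan2(d[1],d[0])))
# rim outer corners front edge & sides z=.102
Rm=p2w(C,f([(456,518),(145,487),(492,170)],4,(130,125)),.102);print(Rm)
for a,b in[(0,1),(0,2)]: d=Rm[b]-Rm[a];print(np.linalg.norm(d),np.degrees(np.arctan2(d[1],d[0])))
s=r.observe();print(s["time_s"])
E
```

```text
[[ 0.5175 -0.223   0.014 ]
 [ 0.4942 -0.2757  0.014 ]
 [ 0.4097 -0.2376  0.014 ]
 [ 0.433  -0.1848  0.014 ]] [ 0.4636 -0.2303  0.014 ]
0.05758619551493161 -113.92774089693658
0.09267362448960187 155.7372535985452
0.05774949702128302 66.13160191739539
0.09273453393663036 -24.363404909088832
[[0.5787 0.1301 0.062 ]
 [0.571  0.0539 0.062 ]
 [0.4624 0.0647 0.062 ]
 [0.4693 0.1377 0.062 ]] [0.5204 0.0966 0.062 ]
0.0766192304117855 -95.79920948845306
0.10916017140754741 174.3212615260609
0.07328367830044062 84.56363944890965
0.10968202803872963 -3.9357874102813377
[[0.4407 0.0174 0.102 ]
 [0.4564 0.1853 0.102 ]
 [0.6279 0.0004 0.102 ]]
0.16854501318723436 84.65498390470823
0.18800074918684823 -5.206357105695728
0.75
```

```bash
cat >> h.py <<'E'
def plan(s,pos,xdeg):
    from scipy.spatial.transform import Rotation as Ro
    R0=np.array(s["eef_rot"]);a=np.radians(xdeg);x=np.array([np.cos(a),np.sin(a),0]);z=np.array([0,0,-1.]);R1=np.c_[x,np.cross(z,x),z]
    print("travel",R0.T@(np.array(pos)-s["ee_pos"]),"dr",Ro.from_matrix(R0.T@R1).as_rotvec(),"t",s["time_s"],"q",np.array(s["q"]))
E
python3 - <<'E'
from rig import r
from h import *
plan(r.observe(),[.4645,-.230,.20],155.8)
E
```

```text
travel [ 0.3407 -0.2594  0.0607] dr [ 0.      0.0001 -2.3253] t 0.75 q [ 1.1108  0.5364 -0.0044  1.5379  0.0026  1.0673 -0.0712]
```

>>> move_arm(travel=[[0.341,-0.259,0.06],[0.341,-0.259,0.06],[0.341,-0.259,0.06],[0.341,-0.259,0.06],[0.341,-0.259,0.06],[0.341,-0.259,0.06],[0.341,-0.259,0.06],[0.341,-0.259,0.06],[0.341,-0.259,0.06],[0.341,-0.259,0.06],[0.341,-0.259,0.06],[0.341,-0.259,0.06]], dr=[[0,0,-2.325],[0,0,-2.325],[0,0,-2.325],[0,0,-2.325],[0,0,-2.325],[0,0,-2.325],[0,0,-2.325],[0,0,-2.325],[0,0,-2.325],[0,0,-2.325],[0,0,-2.325],[0,0,-2.325]], grip=[0,0,0,0,0,0,0,0,0,0,0,0])

```text
time_s: 1.95
ee_pos: [0.4651, -0.23, 0.2008]
eef_rot: [[-0.589, 0.808, 0.0], [0.808, 0.589, -0.0], [-0.0, -0.0, -1.0]]
wrist_force: [0.1, 0.4, 0.4]
width: 0.999
```

```bash
python3 - <<'E'
from rig import r
from h import *
plan(r.observe(),[.4645,-.230,.20],155.8)
E
```

```text
travel [ 0.0003 -0.0005  0.0008] dr [-0.0001  0.0002 -0.5186] t 1.95 q [ 0.7845  0.4458 -0.5181  1.9129  0.2869  0.8557  0.7483]
```

>>> move_arm(travel=[[0,0,0],[0,0,0],[0,0,0],[0,0,0],[0,0,0],[0,0,0]], dr=[[0,0,-0.519],[0,0,-0.519],[0,0,-0.519],[0,0,-0.519],[0,0,-0.519],[0,0,-0.519]], grip=[0,0,0,0,0,0])

```text
time_s: 2.55
ee_pos: [0.4649, -0.2303, 0.2008]
eef_rot: [[-0.909, 0.418, 0.0], [0.418, 0.909, -0.0], [-0.0, -0.0, -1.0]]
wrist_force: [0.4, 0.1, 0.8]
width: 1.0
```

```bash
python3 - <<'E'
from rig import r
from h import *
s=r.observe();im=r.capture("wrist");cv2.imwrite("pics/w1.png",im[:,:,::-1])
C=cam(r,"wrist",s);print(s["q"],s["ee_pos"],s["time_s"])
print([(d["score"],c2w(C,d["location"])) for d in r.mark_of("oblong_holder","wrist")])
E
```

```text
[ 0.8734  0.4715 -0.634   1.9081  0.3579  0.8759  1.1982] [ 0.4649 -0.2303  0.2008] 2.55
[(0.97, array([ 0.4433, -0.0821, -0.0047])), (0.74, array([ 0.6106, -0.0903, -0.0018])), (0.68, array([ 0.3118, -0.178 ,  0.0012])), (0.64, array([ 0.4639, -0.2271, -0.0003]))]
```

View pics/w1.png

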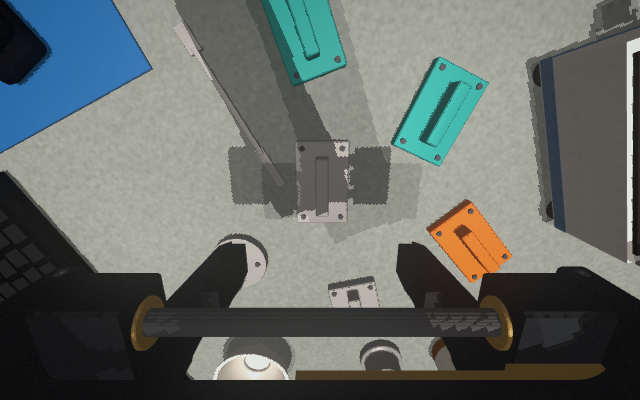

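```bash
python3 - <<'E'
from rig import r
from h import *
s=r.observe();C=cam(r,"wrist",s)
H=p2w(C,[(296.5,140.5),(349,140.5),(347.5,222),(296,222.5)],.014);print(H.mean(0))
R=np.array(s["eef_rot"]);print((H-s["ee_pos"])@R)
plan(s,[.464,-.229,.06],155.8)
im=cv2.imread("pics/w1.png");cv2.imwrite("pics/w1c.png",cv2.resize(im[130:235,270:375],None,fx=5,fy=5))
E
```

```text
[ 0.4632 -0.2277  0.014 ]
[[ 0.0505 -0.0263  0.1868]
 [ 0.0505  0.0305  0.1868]
 [-0.0447  0.0317  0.1868]
 [-0.0454 -0.0296  0.1868]]
travel [0.0014 0.0008 0.1408] dr [-0.0001  0.0002 -0.008 ] t 2.65 q [ 0.8731  0.4715 -0.6339  1.9082  0.358   0.8759  1.1987]
```

View pics/w1c.png

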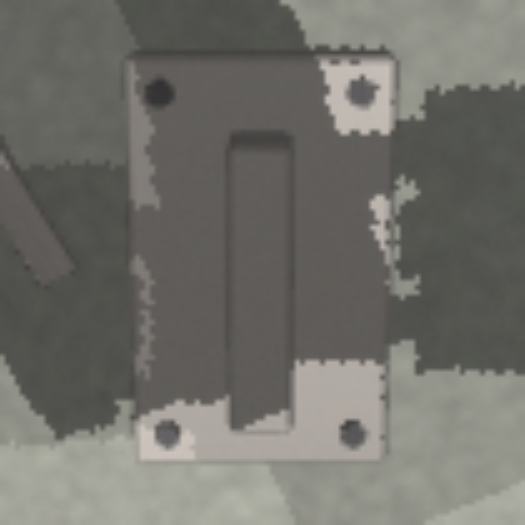

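>>> move_arm(travel=[[0.002,0.001,0.045],[0.002,0.001,0.09],[0.002,0.001,0.125],[0.002,0.001,0.15],[0.002,0.001,0.1625],[0.002,0.001,0.1625],[0.002,0.001,0.1625],[0.002,0.001,0.1625]], dr=[[0,0,-0.004],[0,0,-0.004],[0,0,-0.004],[0,0,-0.004],[0,0,-0.004],[0,0,-0.004],[0,0,-0.004],[0,0,-0.004]], grip=[0,0,0,0,0,0,0,0])

```text
time_s: 3.45
ee_pos: [0.4645, -0.229, 0.0396]
eef_rot: [[-0.911, 0.412, 0.002], [0.412, 0.911, -0.001], [-0.002, -0.0, -1.0]]
wrist_force: [-0.0, 0.1, -0.4]
width: 0.999
```

```bash
python3 - <<'E'
from rig import r
from h import *
s=r.observe();im=r.capture("wrist");cv2.imwrite("pics/w2.png",im[:,:,::-1])
print(s["ee_pos"],s["wrist_force"],s["eef_rot"])
E
```

```text
[ 0.4645 -0.229   0.0396] [-0.0491  0.1324 -0.4198] [[-0.911   0.4125  0.0022]
 [ 0.4125  0.911  -0.0011]
 [-0.0024 -0.0001 -1.    ]]
```

View pics/w2.png

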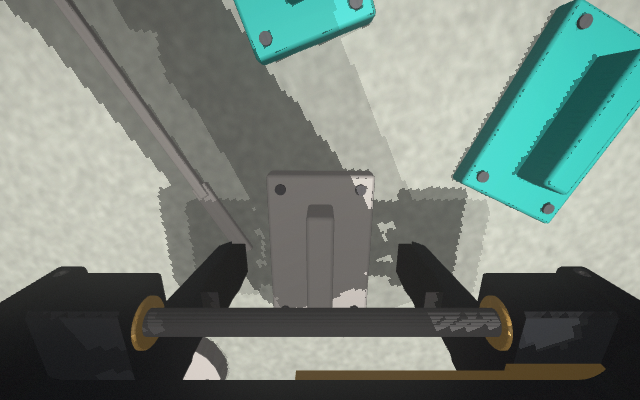

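>>> move_arm(travel=[[0,0,0.001],[0,0,0.001],[0,0,0.001],[0,0,0.001],[0,0,0.001],[0,0,0.001],[0,0,0.001],[0,0,0.001],[0,0,0.001],[0,0,0.001],[0,0,0.001],[0,0,0.001]], dr=[[0,0,0],[0,0,0],[0,0,0],[0,0,0],[0,0,0],[0,0,0],[0,0,0],[0,0,0],[0,0,0],[0,0,0],[0,0,0],[0,0,0]], grip=[0.5,0.8,1,1,1,1,1,1,1,1,1,1])

```text
time_s: 4.7
ee_pos: [0.4634, -0.2286, 0.0372]
eef_rot: [[-0.911, 0.412, -0.0], [0.412, 0.911, -0.0], [0.0, -0.0, -1.0]]
wrist_force: [0.3, -0.2, -1.0]
width: 0.156
```

>>> move_arm(travel=[[0,0,-0.01],[0,0,-0.035],[0,0,-0.07],[0,0,-0.11],[0,0,-0.15],[0,0,-0.18],[0,0,-0.2],[0,0,-0.2],[0,0,-0.2]], dr=[[0,0,0],[0,0,0],[0,0,0],[0,0,0],[0,0,0],[0,0,0],[0,0,0],[0,0,0],[0,0,0]], grip=[1,1,1,1,1,1,1,1,1])

```text
time_s: 5.6
ee_pos: [0.4629, -0.2283, 0.2368]
eef_rot: [[-0.911, 0.412, -0.001], [0.412, 0.911, -0.0], [0.001, -0.0, -1.0]]
wrist_force: [-0.1, -0.2, -2.8]
width: 0.155
```

```bash
python3 - <<'E'
from rig import r
from h import *
s=r.observe();im=r.capture("wrist");cv2.imwrite("pics/w3.png",im[:,:,::-1])
print(s["ee_pos"],s["wrist_force"],s["width"]);plan(s,[.5,.094,.27],174.8)
E
```

```text
[ 0.4629 -0.2283  0.2368] [-0.1083 -0.1751 -2.7962] 0.154797973812626
travel [ 0.0991  0.309  -0.0333] dr [-0.0003 -0.0006 -0.334 ] t 5.6 q [ 0.9057  0.4211 -0.671   1.8826  0.3189  0.9469  1.2342]
```

View pics/w3.png

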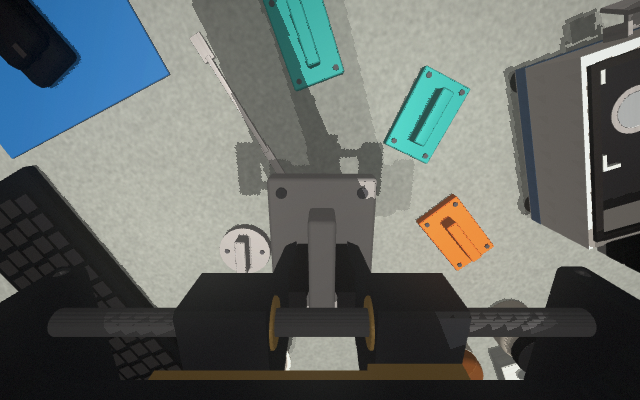

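>>> move_arm(travel=[[0.015,0.03,-0.01],[0.025,0.065,-0.02],[0.037,0.105,-0.03],[0.05,0.145,-0.033],[0.062,0.185,-0.033],[0.073,0.222,-0.033],[0.083,0.255,-0.033],[0.09,0.28,-0.033],[0.097,0.3,-0.033],[0.099,0.309,-0.033],[0.099,0.309,-0.033]], dr=[[0,0,-0.03],[0,0,-0.07],[0,0,-0.12],[0,0,-0.17],[0,0,-0.22],[0,0,-0.26],[0,0,-0.3],[0,0,-0.32],[0,0,-0.334],[0,0,-0.334],[0,0,-0.334]], grip=[1,1,1,1,1,1,1,1,1,1,1])

```text
time_s: 6.75
ee_pos: [0.5001, 0.0948, 0.2692]
eef_rot: [[-0.996, 0.089, -0.002], [0.089, 0.996, 0.001], [0.002, 0.0, -1.0]]
wrist_force: [-0.2, -0.2, -2.3]
width: 0.154
```

```bash
python3 - <<'E'
from rig import r
from h import *
s=r.observe();im=r.capture("wrist");cv2.imwrite("pics/w4.png",im[:,:,::-1])
print(s["ee_pos"],s["q"],s["wrist_force"],s["width"])
np.save("s4.npy",{k:np.array(s[k]) for k in("ee_pos","eef_rot")},allow_pickle=True)
cv2.imwrite("pics/w4c.png",cv2.resize(im[:300,180:480,::-1],None,fx=2.0,fy=2.0,interpolation=cv2.INTER_CUBIC))
C=cam(r,"wrist",s)
print([(d["score"],c2w(C,d["location"])) for d in r.mark_of("sample_place","wrist")])
E
```

```text
[0.5001 0.0948 0.2692] [ 0.4056  0.4125 -0.8542  1.8602  0.3584  1.0325  0.8868] [-0.2152 -0.218  -2.3319] 0.15423474086874706
[(0.41, array([ 0.3518, -0.2842, -0.0002]))]
```

View pics/w4c.png

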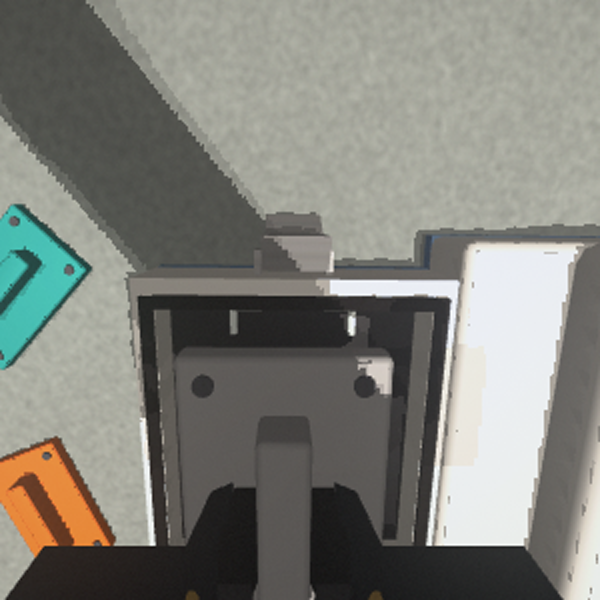

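```bash
python3 - <<'E'
import cv2
im=cv2.imread("pics/w4.png")
cv2.imwrite("pics/w4d.png",cv2.resize(im[125:215,240:415],None,fx=4.5,fy=4.5,interpolation=cv2.INTER_CUBIC))
E
```

```text
(no output)
```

View pics/w4d.png

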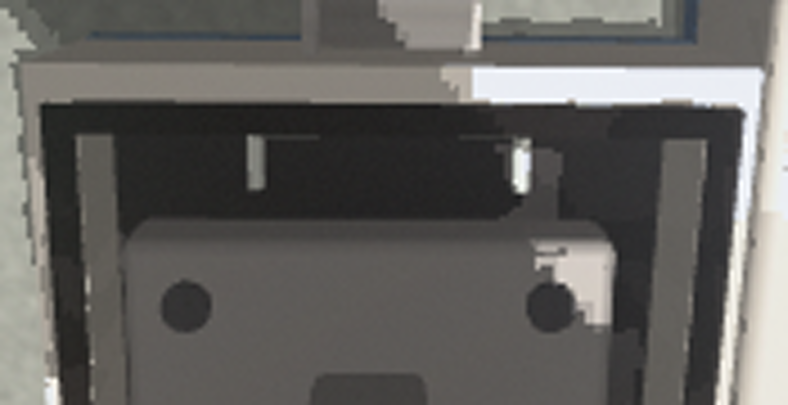

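```bash
python3 - <<'E'
from rig import r
from h import *
s=np.load("s4.npy",allow_pickle=True).item();C=cam(r,"wrist",s);R=s["eef_rot"]
f=lambda a:(np.array(a)+.5)/4.5-.5+np.array((240,125))
T=lambda P:(P-s["ee_pos"])@R
O=p2w(C,f([(20,66),(763,67),(42,104),(742,108)]),.102)
print("rim world\n",O,"\ntool\n",T(O))
L=p2w(C,f([(248,160),(264,160),(513,160),(530,160),(256,190),(521,193)]),.062)
print("legs tool\n",T(L),"\nworld\n",L)
for a,b in((0,1),(2,3)): d=O[b]-O[a];print(np.linalg.norm(d),np.degrees(np.arctan2(d[1],d[0])))
zp=s["ee_pos"][2]-.0232
H=p2w(C,f([(127,240),(613,241),(186,307),(549,307)]),zp);print("plate tool\n",T(H))
print("tool x ang",np.degrees(np.arctan2(R[1,0],R[0,0])))
s=r.observe()
E
```

```text
rim world
 [[0.4396 0.0225 0.102 ]
 [0.4546 0.1891 0.102 ]
 [0.4484 0.026  0.102 ]
 [0.4634 0.1845 0.102 ]] 
tool
 [[ 0.0535 -0.0775  0.1673]
 [ 0.0533  0.0899  0.1673]
 [ 0.0451 -0.0732  0.1673]
 [ 0.0442  0.086   0.1673]]
legs tool
 [[ 0.0253 -0.0306  0.2073]
 [ 0.0253 -0.0264  0.2073]
 [ 0.0253  0.0389  0.2073]
 [ 0.0253  0.0433  0.2073]
 [ 0.0173 -0.0287  0.2072]
 [ 0.0165  0.0413  0.2073]] 
world
 [[0.4718 0.0667 0.062 ]
 [0.4722 0.0709 0.062 ]
 [0.478  0.1359 0.062 ]
 [0.4784 0.1403 0.062 ]
 [0.4799 0.0678 0.062 ]
 [0.4869 0.1375 0.062 ]]
0.16734156742749004 84.835842894988
0.15919877439464838 84.58714407012725
plate tool
 [[ 0.048  -0.0277  0.0233]
 [ 0.0479  0.0301  0.0233]
 [ 0.0397 -0.021   0.0233]
 [ 0.0397  0.0228  0.0233]]
tool x ang 174.91132648641224
```

>>> move_arm(travel=[[-0.01,0.003,0],[-0.02,0.005,0.01],[-0.02,0.005,0.04],[-0.02,0.005,0.075],[-0.02,0.005,0.1],[-0.02,0.005,0.115],[-0.02,0.005,0.12],[-0.02,0.005,0.12],[-0.02,0.005,0.12],[-0.02,0.005,0.12]], dr=[[0,0,0.003],[0,0,0.003],[0,0,0.003],[0,0,0.003],[0,0,0.003],[0,0,0.003],[0,0,0.003],[0,0,0.003],[0,0,0.003],[0,0,0.003]], grip=[1,1,1,1,1,1,1,1,1,1])

```text
time_s: 7.85
ee_pos: [0.5219, 0.0972, 0.1514]
eef_rot: [[-0.996, 0.094, 0.002], [0.094, 0.996, 0.0], [-0.002, 0.0, -1.0]]
wrist_force: [0.1, 0.8, -2.8]
width: 0.159
```

```bash
cat > look.py <<'E'
from rig import r
from h import *
import sys
k=sys.argv[1]
s=r.observe();im=r.capture("wrist");cv2.imwrite(f"pics/w{k}.png",im[:,:,::-1])
print(s["ee_pos"],s["q"],s["wrist_force"],s["width"],s["time_s"])
np.save(f"s{k}.npy",{q:np.array(s[q]) for q in("ee_pos","eef_rot")},allow_pickle=True)
cv2.imwrite(f"pics/w{k}d.png",cv2.resize(im[60:260,220:420,::-1],None,fx=3,fy=3,interpolation=cv2.INTER_CUBIC))
for n in sys.argv[2:]:
    cv2.imwrite(f"pics/{n}{k}.png",r.capture(n)[:,:,::-1])
E
python3 look.py 5 scene top
python3 - <<'E'
import cv2
a=cv2.imread("pics/scene5.png")[60:220,280:480];cv2.imwrite("pics/scene5c.png",cv2.resize(a,None,fx=3.5,fy=3.5))
E
```

```text
[0.5219 0.0972 0.1514] [ 0.2902  0.6032 -0.7332  1.9073  0.5384  0.835   0.7484] [ 0.1061  0.8431 -2.7574] 0.15880363997100563 7.85
```

View pics/w5d.png

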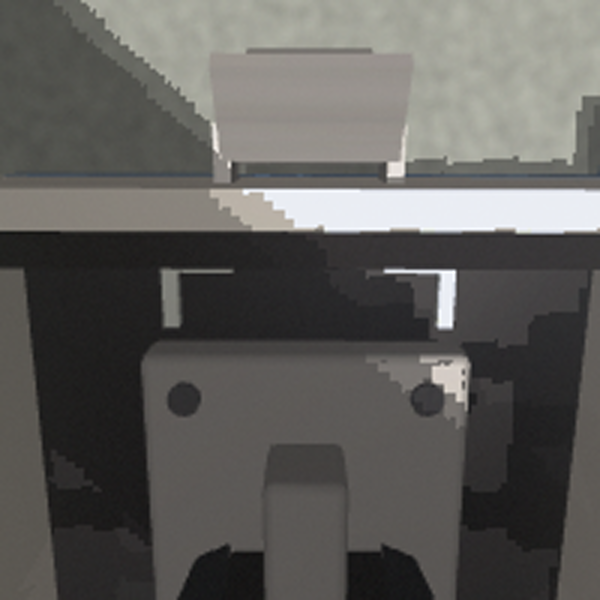

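View pics/scene5c.png

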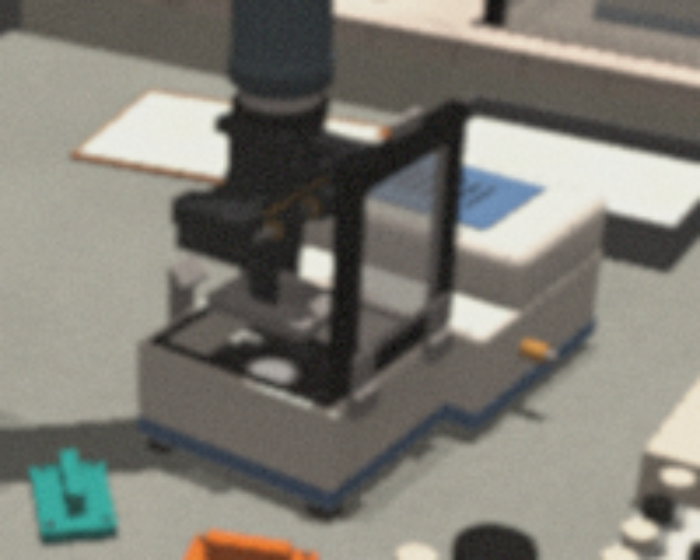

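```bash
python3 - <<'E'
from rig import r
from h import *
s=np.load("s5.npy",allow_pickle=True).item();C=cam(r,"wrist",s);R=s["eef_rot"]
f=lambda a:(np.array(a)+.5)/3-.5+np.array((220,60))
T=lambda P:(P-s["ee_pos"])@R
print("legs outer/inner L,R; front bar inner L,R; leg ends",T(p2w(C,f([(162,300),(181,300),(437,300),(456,300),(210,274),(410,274),(172,328),(446,329)]),.062)))
print("rim front outer/inner",T(p2w(C,f([(100,187),(500,184),(100,233),(500,231)]),.102)))
zp=s["ee_pos"][2]-.0232
print("plate",T(p2w(C,f([(142,370),(469,370),(300,357),(184,399),(428,399)]),zp)))
print(np.degrees(np.arctan2(R[1,0],R[0,0])))
E
python3 - <<'E'
import cv2
a=cv2.imread("pics/w5.png")[130:180,260:380];cv2.imwrite("pics/w5e.png",cv2.resize(a,None,fx=6.5,fy=6.5,interpolation=cv2.INTER_CUBIC))
E
```

```text
legs outer/inner L,R; front bar inner L,R; leg ends [[ 0.0463 -0.0353  0.0892]
 [ 0.0463 -0.0305  0.0892]
 [ 0.0463  0.0343  0.0893]
 [ 0.0463  0.0391  0.0893]
 [ 0.0529 -0.0229  0.0892]
 [ 0.0529  0.0272  0.0893]
 [ 0.0392 -0.0331  0.0893]
 [ 0.0389  0.0369  0.0893]]
rim front outer/inner [[ 0.0756 -0.0394  0.0492]
 [ 0.0762  0.0393  0.0492]
 [ 0.0668 -0.0401  0.0492]
 [ 0.0672  0.0399  0.0492]]
plate [[ 0.0453 -0.0282  0.0231]
 [ 0.0453  0.0303  0.0231]
 [ 0.0477  0.0001  0.0231]
 [ 0.0399 -0.021   0.0231]
 [ 0.0399  0.0232  0.0231]]
174.6156239444786
```

View pics/w5e.png

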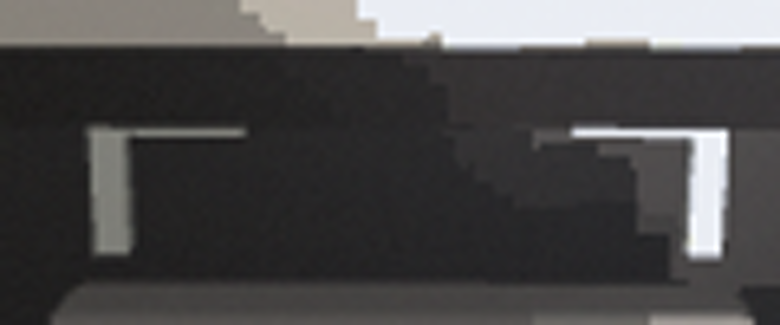

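>>> move_arm(travel=[[0.0025,0.001,0.01],[0.0025,0.001,0.022],[0.0025,0.001,0.033],[0.0025,0.001,0.041],[0.0025,0.001,0.043],[0.0025,0.001,0.043],[0.0025,0.001,0.043]], dr=[[0,-0.001,0],[0,-0.002,0],[0,-0.002,0],[0,-0.002,0],[0,-0.002,0],[0,-0.002,0],[0,-0.002,0]], grip=[1,1,1,1,1,1,1])

```text
time_s: 8.7
ee_pos: [0.5189, 0.0984, 0.1074]
eef_rot: [[-0.996, 0.094, 0.002], [0.094, 0.996, 0.0], [-0.002, 0.0, -1.0]]
wrist_force: [0.3, 0.3, -2.4]
width: 0.159
```

```bash
python3 look.py 6
```

```text
[0.5189 0.0984 0.1074] [ 0.2476  0.6637 -0.6817  1.9347  0.6038  0.7545  0.6912] [ 0.3056  0.3432 -2.3655] 0.1585325595039998 8.7
```

View pics/w6d.png

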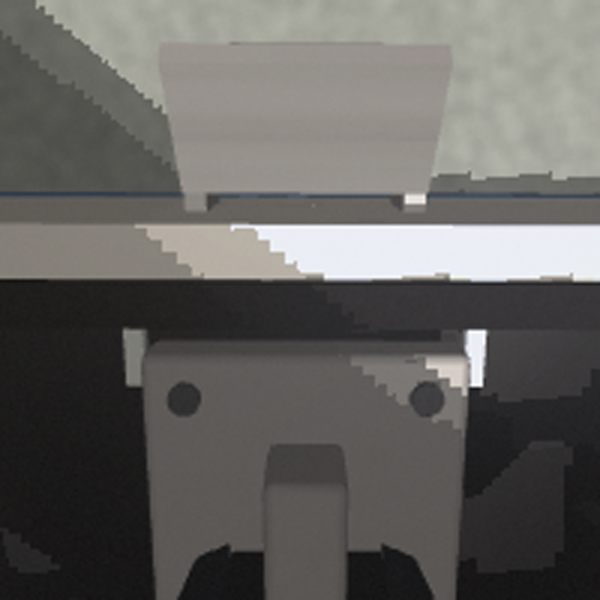

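```bash
python3 - <<'E'
from rig import r
from h import *
s=np.load("s6.npy",allow_pickle=True).item();C=cam(r,"wrist",s);R=s["eef_rot"]
f=lambda a:(np.array(a)+.5)/3-.5+np.array((220,60))
T=lambda P:(P-s["ee_pos"])@R
print("legs outer; leg ends",T(p2w(C,f([(124,360),(486,360),(136,387),(476,387)]),.062)))
print("rim front outer/inner",T(p2w(C,f([(100,224),(500,224),(100,281),(500,279)]),.102)))
zp=s["ee_pos"][2]-.0232
print("plate",T(p2w(C,f([(142,370),(469,370),(300,357)]),zp)), "bottom",T(p2w(C,f([(300,341)]),zp-.014)))
E
```

```text
legs outer; leg ends [[ 0.0416 -0.0362  0.0453]
 [ 0.0416  0.0381  0.0453]
 [ 0.0359 -0.0341  0.0453]
 [ 0.0359  0.0364  0.0453]]
rim front outer/inner [[ 0.0723 -0.0295  0.0052]
 [ 0.0723  0.03    0.0052]
 [ 0.0638 -0.0302  0.0052]
 [ 0.0641  0.0306  0.0053]]
plate [[ 0.0453 -0.0282  0.0231]
 [ 0.0453  0.0303  0.0231]
 [ 0.0477  0.0001  0.0231]] bottom [[ 0.0474 -0.      0.0371]]
```

>>> move_arm(travel=[[-0.0005,0,0.003],[-0.0005,0,0.006],[-0.0005,0,0.009],[-0.0005,0,0.011],[-0.0005,0,0.0125],[-0.0005,0,0.0135],[-0.0005,0,0.0135],[-0.0005,0,0.0135]], dr=[[0,0,0],[0,0,0],[0,0,0],[0,0,0],[0,0,0],[0,0,0],[0,0,0],[0,0,0]], grip=[1,1,1,1,1,1,1,1])

```text
time_s: 9.55
ee_pos: [0.5192, 0.0982, 0.0938]
eef_rot: [[-0.996, 0.094, 0.002], [0.094, 0.996, -0.0], [-0.002, 0.0, -1.0]]
wrist_force: [-0.0, -0.6, -3.0]
width: 0.157
```

```bash
python3 look.py 7
```

```text
[0.5192 0.0982 0.0938] [ 0.2345  0.6848 -0.664   1.9383  0.6242  0.7317  0.6754] [-0.0212 -0.6102 -2.9659] 0.15738864453352003 9.55
```

View pics/w7d.png

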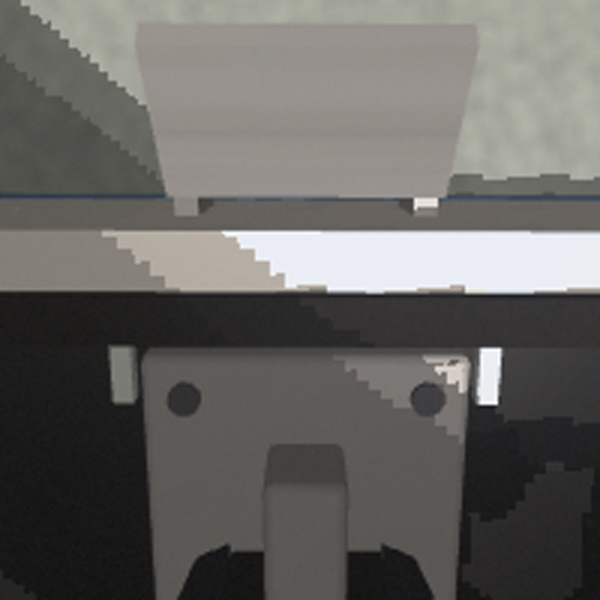

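>>> move_arm(travel=[[0,0,0.0005],[0,0,0.001],[0,0,0.001],[0,0,0.001]], dr=[[0,0,0],[0,0,0],[0,0,0],[0,0,0]], grip=[1,1,1,1])

```text
time_s: 10.0
ee_pos: [0.5193, 0.0982, 0.0932]
eef_rot: [[-0.996, 0.094, 0.002], [0.094, 0.996, -0.0], [-0.002, -0.0, -1.0]]
wrist_force: [-2.4, -1.4, 5.5]
width: 0.159
```

>>> move_arm(travel=[[0,0,0],[0,0,0],[0,0,0],[0,0,0],[0,0,0]], dr=[[0,0,0],[0,0,0],[0,0,0],[0,0,0],[0,0,0]], grip=[0.7,0.6,0.5,0.5,0.5])

```text
time_s: 10.5
ee_pos: [0.5192, 0.0983, 0.0927]
eef_rot: [[-0.996, 0.094, 0.002], [0.094, 0.996, -0.0], [-0.002, 0.0, -1.0]]
wrist_force: [0.5, -0.7, -0.5]
width: 0.497
```

```bash
python3 look.py 8
```

```text
[0.5192 0.0983 0.0927] [ 0.2335  0.6864 -0.6627  1.9386  0.6258  0.7299  0.6741] [ 0.4836 -0.6712 -0.4783] 0.4968705467715063 10.5
```

View pics/w8d.png

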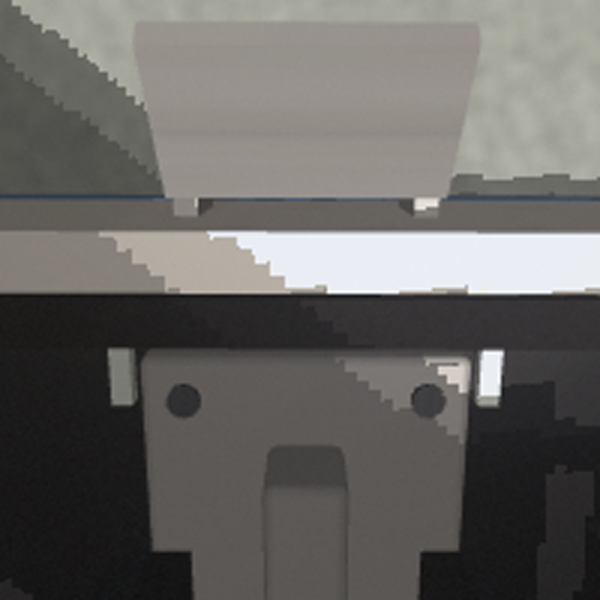

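>>> move_arm(travel=[[0,0,-0.008],[0,0,-0.025],[0,0,-0.055],[0,0,-0.1],[0,0,-0.145],[0,0,-0.19],[0,0,-0.235],[0,0,-0.275],[0,0,-0.287],[0,0,-0.287]], dr=[[0,0,0],[0,0,0],[0,0,0],[0,0,0],[0,0,0],[0,0,0],[0,0,0],[0,0,0],[0,0,0],[0,0,0]], grip=[0.5,0.5,0.5,0.5,0.5,0.5,1,1,1,1])

```text
time_s: 11.55
ee_pos: [0.5191, 0.0988, 0.3822]
eef_rot: [[-0.996, 0.093, 0.006], [0.093, 0.996, -0.0], [-0.006, 0.001, -1.0]]
wrist_force: [-0.3, 0.3, -0.8]
width: 0.164
```

```bash
python3 look.py 9 scene; python3 - <<'E'
import cv2
a=cv2.imread("pics/scene9.png")[60:220,280:480];cv2.imwrite("pics/scene9c.png",cv2.resize(a,None,fx=3.5,fy=3.5))
E
```

```text
[0.5191 0.0988 0.3822] [ 0.4412  0.3303 -0.8992  1.6722  0.2723  1.2644  0.964 ] [-0.2796  0.3094 -0.7948] 0.16369759755547492 11.55
```

View pics/w9.png

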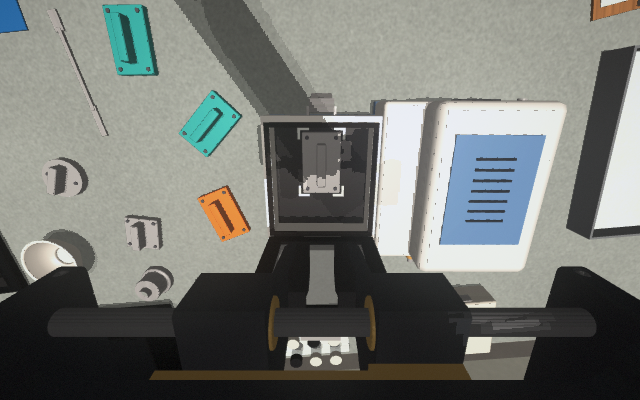

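View pics/scene9c.png

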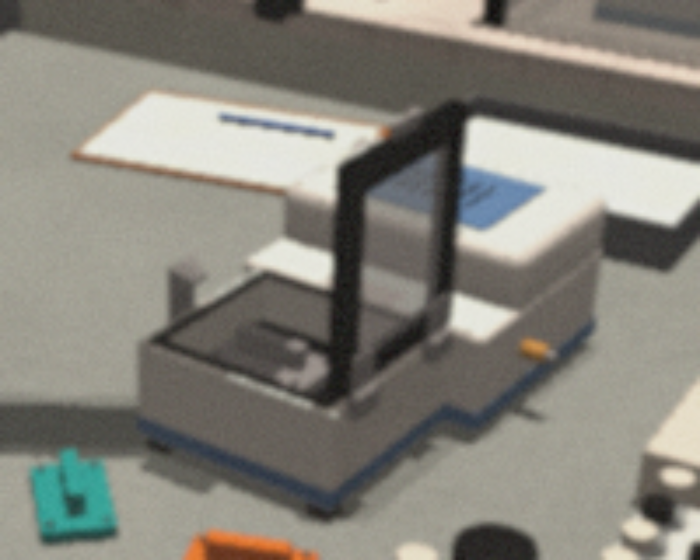

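```bash
cat > path.py <<'E'
from rig import r
from h import *
a=np.radians(-5.3);ex=np.array([np.cos(a),np.sin(a),0]);ey=np.array([-np.sin(a),np.cos(a),0]);ez=np.array([0,0,1.])
hinge=np.array([.630,.088,.110]);Y=-.035
def tcp(th,rho=.174,gap=0,hinge=hinge):
    X=-rho*np.cos(th)+(.008+gap)*np.sin(th)+.009; Z=rho*np.sin(th)+(.008+gap)*np.cos(th)+.022
    return hinge+X*ex+Y*ey+Z*ez
E
python3 - <<'E'
from path import *
s=r.observe();print(s["width"],s["time_s"]);R=np.array(s["eef_rot"])
P1=tcp(1.57,.174,.035);print(P1)
P0=P1.copy();P0[2]=.38
plan(s,P0,174.7);plan(s,P1,174.7)
E
```

```text
0.06961291929201255 11.65
[0.6784 0.0484 0.306 ]
travel [-0.1644 -0.0344 -0.001 ] dr [-0.0007  0.0008 -0.0012] t 11.65 q [ 0.4405  0.3336 -0.8974  1.6763  0.273   1.2632  0.9635]
travel [-0.1644 -0.0343  0.073 ] dr [-0.0007  0.0008 -0.0012] t 11.65 q [ 0.4405  0.3336 -0.8974  1.6763  0.273   1.2632  0.9635]
```

>>> move_arm(travel=[[-0.03,-0.01,-0.005],[-0.065,-0.02,-0.005],[-0.1,-0.03,-0.005],[-0.13,-0.034,-0.005],[-0.155,-0.034,-0.005],[-0.164,-0.034,-0.005],[-0.164,-0.034,-0.005],[-0.164,-0.034,-0.005],[-0.164,-0.034,-0.005]], dr=[[0,0,0],[0,0,0],[0,0,0],[0,0,0],[0,0,0],[0,0,0],[0,0,0],[0,0,0],[0,0,0]], grip=[1,1,1,1,1,1,1,1,1])

```text
time_s: 12.55
ee_pos: [0.6776, 0.0496, 0.3851]
eef_rot: [[-0.996, 0.092, 0.001], [0.092, 0.996, -0.001], [-0.002, -0.0, -1.0]]
wrist_force: [-0.4, 0.1, -0.2]
width: 0.006
```

```bash
python3 look.py 10 top scene; python3 - <<'E'
from path import *
s=r.observe();plan(s,tcp(1.57,.174,.035),174.7)
a=cv2.imread("pics/scene10.png")[20:220,250:500];cv2.imwrite("pics/scene10c.png",cv2.resize(a,None,fx=3,fy=3))
E
```

```text
[0.6776 0.0496 0.3851] [ 0.3252  0.6161 -0.7924  1.2592  0.4294  1.4333  1.0499] [-0.4146  0.1104 -0.1617] 0.006408589639523475 12.55
travel [-0.0001 -0.0007  0.0795] dr [-0.0004  0.0025 -0.0009] t 12.7 q [ 0.3253  0.6161 -0.792   1.258   0.4297  1.4333  1.05  ]
```

View pics/w10.png

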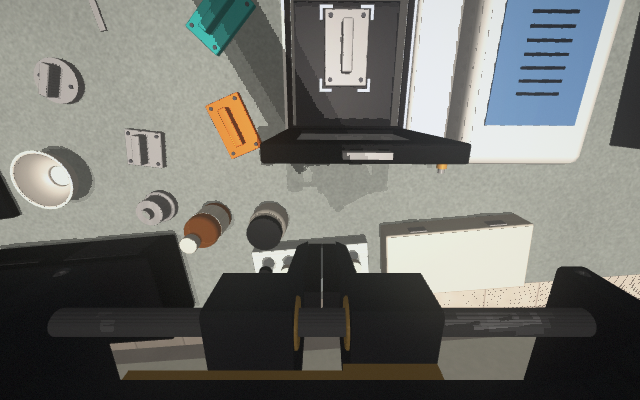

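View pics/scene10c.png

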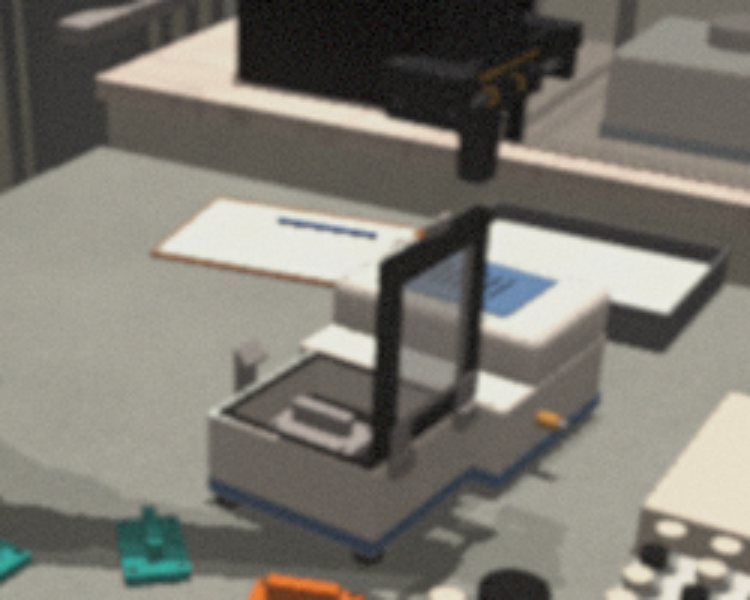

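```bash
python3 - <<'E'
from path import *
s=np.load("s10.npy",allow_pickle=True).item();C=cam(r,"wrist",s)
for z in (.295,):
  P=p2w(C,[(260,164),(470,163),(260,152),(470,144),(368,156)],z);print(P)
  d=P-hinge;print(np.c_[d@ex,d@ey])
E
```

```text
[[0.6308 0.0076 0.295 ]
 [0.6449 0.1675 0.295 ]
 [0.6218 0.0091 0.295 ]
 [0.6304 0.1665 0.295 ]
 [0.6323 0.0902 0.295 ]]
[[ 0.0082 -0.0799]
 [ 0.0074  0.0806]
 [-0.0009 -0.0793]
 [-0.0069  0.0782]
 [ 0.0021  0.0024]]
```

>>> move_arm(travel=[[0,0,0.02],[0,0,0.045],[0,0,0.065],[0,0,0.077],[0,0,0.079],[0,0,0.079],[0,0,0.079]], dr=[[0,0.002,0],[0,0.002,0],[0,0.002,0],[0,0.002,0],[0,0.002,0],[0,0.002,0],[0,0.002,0]], grip=[1,1,1,1,1,1,1])

```text
time_s: 13.4
ee_pos: [0.6793, 0.0493, 0.3073]
eef_rot: [[-0.996, 0.094, 0.002], [0.094, 0.996, 0.0], [-0.002, 0.001, -1.0]]
wrist_force: [0.2, 0.3, 0.2]
width: 0.007
```

```bash
cat > rows.py <<'E'
from path import *
import sys
def rows(ths,rho=.174):
    s=r.observe();R=np.array(s["eef_rot"]);print(s["ee_pos"],s["time_s"],s["wrist_force"])
    print([[round(float(v),4) for v in R.T@(tcp(t,rho,g)-s["ee_pos"])] for t,g in ths])
E
python3 - <<'E'
from rows import *
rows([(1.57,.025),(1.57,.017),(1.57,.01),(1.57,.004),(1.56,0),(1.54,0),(1.51,0),(1.48,0),(1.45,0),(1.42,0),(1.39,0),(1.36,0)])
E
```

```text
[0.6793 0.0493 0.3073] 13.4 [0.2225 0.3484 0.2191]
[[0.0108, -0.0011, 0.0013], [0.0188, -0.0011, 0.0013], [0.0258, -0.0011, 0.0013], [0.0318, -0.0011, 0.0013], [0.0376, -0.0011, 0.0012], [0.041, -0.0011, 0.0011], [0.0463, -0.0011, 0.0011], [0.0515, -0.0011, 0.0012], [0.0567, -0.0011, 0.0015], [0.0619, -0.0011, 0.002], [0.0671, -0.0012, 0.0026], [0.0723, -0.0012, 0.0034]]
```

>>> move_arm(travel=[[0.011,-0.001,0.0013],[0.019,-0.001,0.0013],[0.026,-0.001,0.0013],[0.032,-0.001,0.0013],[0.037,-0.001,0.0012],[0.041,-0.001,0.0011],[0.045,-0.001,0.0011],[0.049,-0.001,0.0012],[0.053,-0.001,0.0013],[0.057,-0.001,0.0015],[0.06,-0.001,0.0018],[0.062,-0.001,0.002]], dr=[[0,0,0],[0,0,0],[0,0,0],[0,0,0],[0,0,0],[0,0,0],[0,0,0],[0,0,0],[0,0,0],[0,0,0],[0,0,0],[0,0,0]], grip=[1,1,1,1,1,1,1,1,1,1,1,1])

```text
time_s: 14.6
ee_pos: [0.6167, 0.054, 0.3039]
eef_rot: [[-0.996, 0.094, -0.0], [0.094, 0.996, 0.0], [0.0, 0.0, -1.0]]
wrist_force: [1.6, 0.7, -0.1]
width: 0.006
```

```bash
python3 look.py 11 scene; python3 - <<'E'
from rows import *
rows([(t,0) for t in np.arange(1.38,.88,-.04)])
a=cv2.imread("pics/scene11.png")[20:220,250:500];cv2.imwrite("pics/scene11c.png",cv2.resize(a,None,fx=3,fy=3))
E
```

```text
[0.6167 0.054  0.3039] [ 0.3893  0.5686 -0.8086  1.5439  0.4285  1.2144  0.9852] [ 1.5702  0.6639 -0.0831] 0.005651070231387088 14.6
[0.6166 0.0539 0.3039] 14.7 [-0.4338  0.2378 -0.1448]
[[0.006, 0.0002, -0.0004], [0.0128, 0.0002, 0.0007], [0.0197, 0.0002, 0.0021], [0.0264, 0.0002, 0.0038], [0.0331, 0.0002, 0.0058], [0.0397, 0.0002, 0.008], [0.0462, 0.0002, 0.0105], [0.0526, 0.0002, 0.0132], [0.0589, 0.0002, 0.0162], [0.0651, 0.0002, 0.0195], [0.0711, 0.0002, 0.023], [0.077, 0.0002, 0.0267], [0.0827, 0.0002, 0.0307]]
```

View pics/scene11c.png

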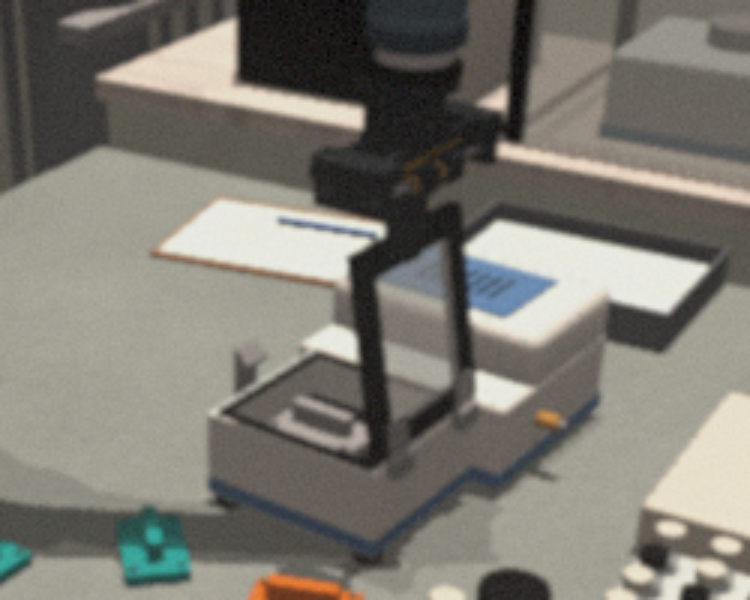

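View pics/w11.png

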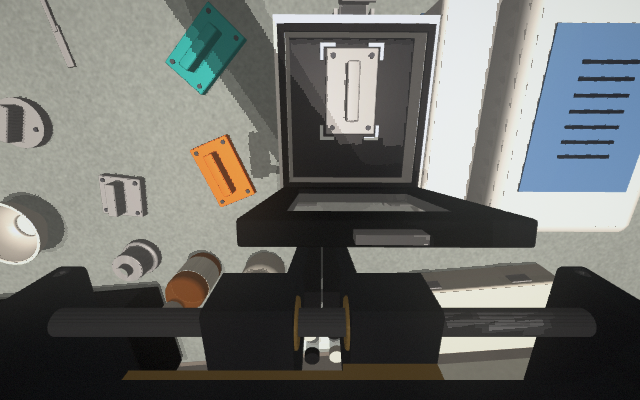

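>>> move_arm(travel=[[0.006,0,0],[0.0128,0,0.0007],[0.0197,0,0.002],[0.0264,0,0.004],[0.033,0,0.006],[0.04,0,0.008],[0.046,0,0.0105],[0.0526,0,0.013],[0.059,0,0.016],[0.065,0,0.0195],[0.071,0,0.023],[0.077,0,0.0267]], dr=[[0,0,0],[0,0,0],[0,0,0],[0,0,0],[0,0,0],[0,0,0],[0,0,0],[0,0,0],[0,0,0],[0,0,0],[0,0,0],[0,0,0]], grip=[1,1,1,1,1,1,1,1,1,1,1,1])

```text
time_s: 15.9
ee_pos: [0.54, 0.0611, 0.2771]
eef_rot: [[-0.996, 0.094, 0.0], [0.094, 0.996, 0.0], [-0.0, 0.0, -1.0]]
wrist_force: [3.6, -0.2, -0.1]
width: 0.003
```

```bash
python3 look.py 12 scene; python3 - <<'E'
from rows import *
rows([(t,0) for t in np.arange(.90,.44,-.04)])
a=cv2.imread("pics/scene12.png")[20:220,250:500];cv2.imwrite("pics/scene12c.png",cv2.resize(a,None,fx=3,fy=3))
E
```

```text
[0.54   0.0611 0.2771] [ 0.4493  0.4664 -0.8465  1.7697  0.3913  1.0827  0.9452] [ 3.6105 -0.1735 -0.1478] 0.0033235609164658643 15.9
[0.5392 0.0612 0.2768] 16.0 [ 2.1454  0.8345 -0.2238]
[[0.005, 0.0001, 0.0035], [0.0105, 0.0001, 0.0077], [0.0159, 0.0001, 0.0121], [0.0211, 0.0001, 0.0168], [0.0262, 0.0001, 0.0216], [0.031, 0.0001, 0.0266], [0.0356, 0.0001, 0.0318], [0.04, 0.0001, 0.0372], [0.0442, 0.0001, 0.0428], [0.0482, 0.0001, 0.0485], [0.0519, 0.0001, 0.0544], [0.0554, 0.0001, 0.0604]]
```

View pics/scene12c.png

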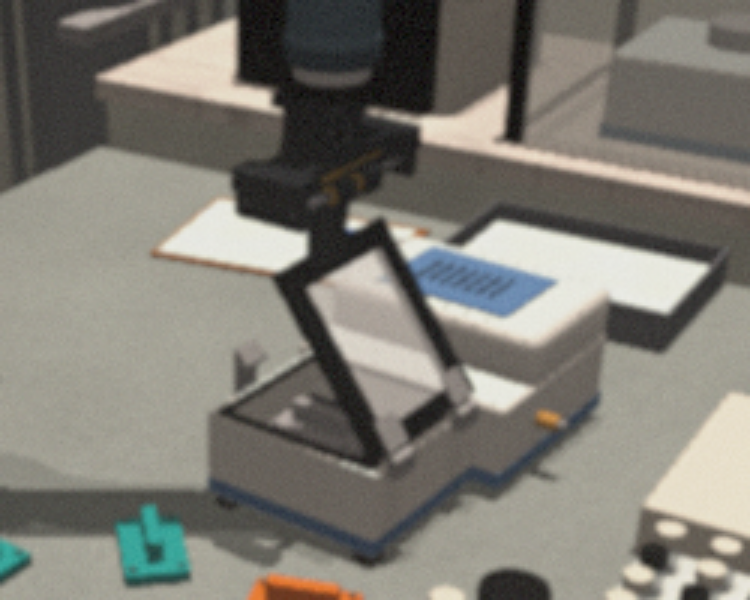

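View pics/w12.png

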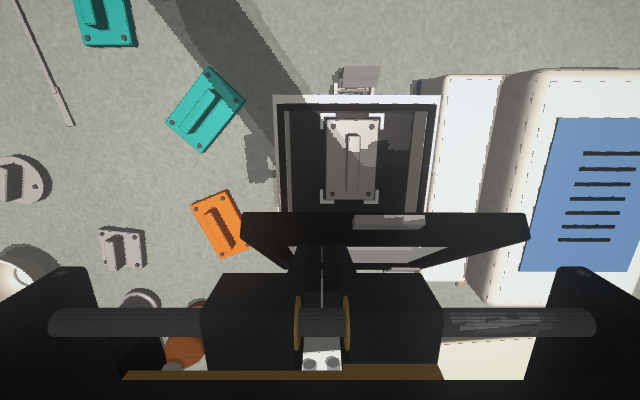

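>>> move_arm(travel=[[0.005,0,0.0035],[0.0105,0,0.0077],[0.016,0,0.012],[0.021,0,0.017],[0.026,0,0.0215],[0.031,0,0.0265],[0.0355,0,0.032],[0.04,0,0.037],[0.044,0,0.043],[0.048,0,0.0485],[0.052,0,0.0545],[0.0555,0,0.0605]], dr=[[0,0,0],[0,0,0],[0,0,0],[0,0,0],[0,0,0],[0,0,0],[0,0,0],[0,0,0],[0,0,0],[0,0,0],[0,0,0],[0,0,0]], grip=[1,1,1,1,1,1,1,1,1,1,1,1])

```text
time_s: 17.2
ee_pos: [0.4851, 0.0664, 0.2165]
eef_rot: [[-0.996, 0.094, 0.001], [0.094, 0.996, 0.0], [-0.001, 0.0, -1.0]]
wrist_force: [3.9, -0.1, 2.7]
width: 0.002
```

```bash
python3 look.py 13 scene; python3 - <<'E'
from rows import *
rows([(t,0) for t in np.arange(.44,.0,-.04)])
a=cv2.imread("pics/scene13.png")[20:220,250:500];cv2.imwrite("pics/scene13c.png",cv2.resize(a,None,fx=3,fy=3))
E
```

```text
[0.4851 0.0664 0.2165] [ 0.4457  0.4533 -0.8383  1.9593  0.4244  0.912   0.868 ] [ 3.9376 -0.1181  2.6514] 0.0017760051429940474 17.2
[0.4842 0.0663 0.216 ] 17.3 [3.033  0.1838 2.0848]
[[0.0018, 0.0001, 0.0027], [0.005, 0.0001, 0.0089], [0.0078, 0.0001, 0.0153], [0.0104, 0.0001, 0.0217], [0.0128, 0.0001, 0.0283], [0.0149, 0.0001, 0.0349], [0.0167, 0.0001, 0.0416], [0.0183, 0.0001, 0.0484], [0.0195, 0.0001, 0.0553], [0.0205, 0.0001, 0.0622], [0.0213, 0.0001, 0.0691]]
```

View pics/scene13c.png

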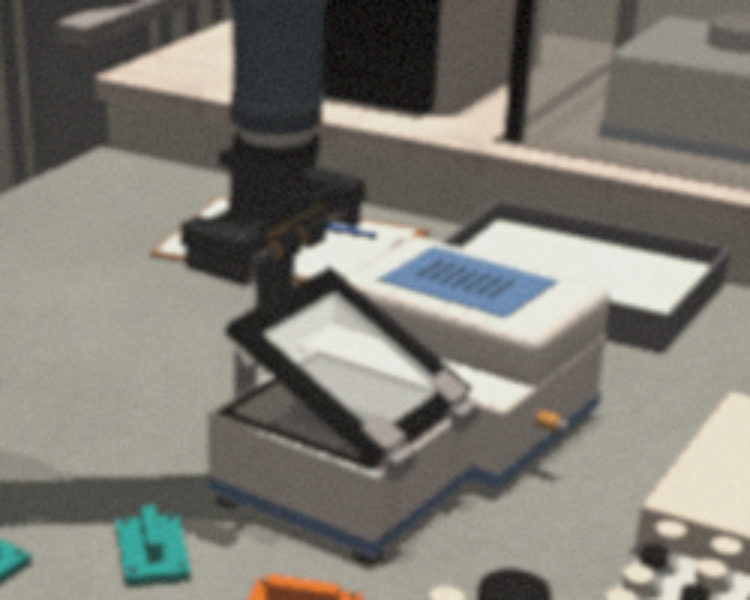

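View pics/w13.png

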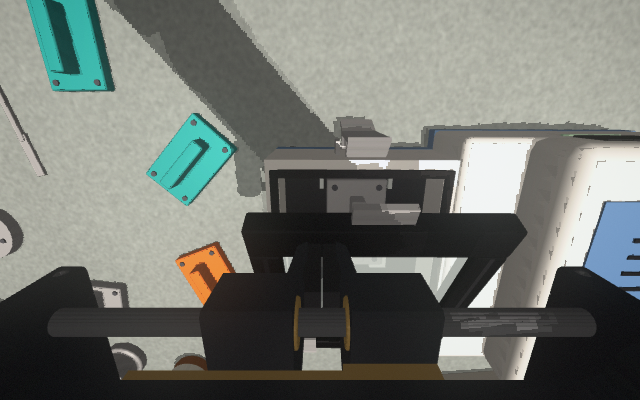

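>>> move_arm(travel=[[0.002,0,0.003],[0.005,0,0.009],[0.0065,0,0.012],[0.008,0,0.0155],[0.0095,0,0.019],[0.0105,0,0.022],[0.012,0,0.025],[0.013,0,0.0285],[0.014,0,0.032],[0.015,0,0.035],[0.016,0,0.0385],[0.017,0,0.042]], dr=[[0,0,0],[0,0,0],[0,0,0],[0,0,0],[0,0,0],[0,0,0],[0,0,0],[0,0,0],[0,0,0],[0,0,0],[0,0,0],[0,0,0]], grip=[1,1,1,1,1,1,1,1,1,1,1,1])

```text
time_s: 18.5
ee_pos: [0.4682, 0.0679, 0.1746]
eef_rot: [[-0.996, 0.094, 0.0], [0.094, 0.996, 0.0], [-0.0, 0.0, -1.0]]
wrist_force: [3.2, -0.4, 4.5]
width: 0.004
```

```bash
python3 look.py 14 scene; python3 - <<'E'
from rows import *
rows([(t,0) for t in np.arange(.2,-.03,-.02)])
a=cv2.imread("pics/scene14.png")[20:220,250:500];cv2.imwrite("pics/scene14c.png",cv2.resize(a,None,fx=3,fy=3))
E
```

```text
[0.4682 0.0679 0.1746] [ 0.4091  0.4906 -0.8015  2.0314  0.4839  0.815   0.8014] [ 3.1944 -0.3706  4.4693] 0.004025935986680308 18.5
[0.468  0.0679 0.1744] 18.6 [ 4.321  -0.2291  4.3948]
[[0.0005, -0.0, 0.0], [0.0013, -0.0, 0.0034], [0.002, -0.0, 0.0068], [0.0027, -0.0, 0.0102], [0.0033, -0.0, 0.0136], [0.0039, -0.0, 0.0171], [0.0043, -0.0, 0.0205], [0.0047, -0.0, 0.024], [0.0051, -0.0, 0.0275], [0.0053, -0.0, 0.0309], [0.0055, -0.0, 0.0344], [0.0056, -0.0, 0.0379]]
```

View pics/scene14c.png

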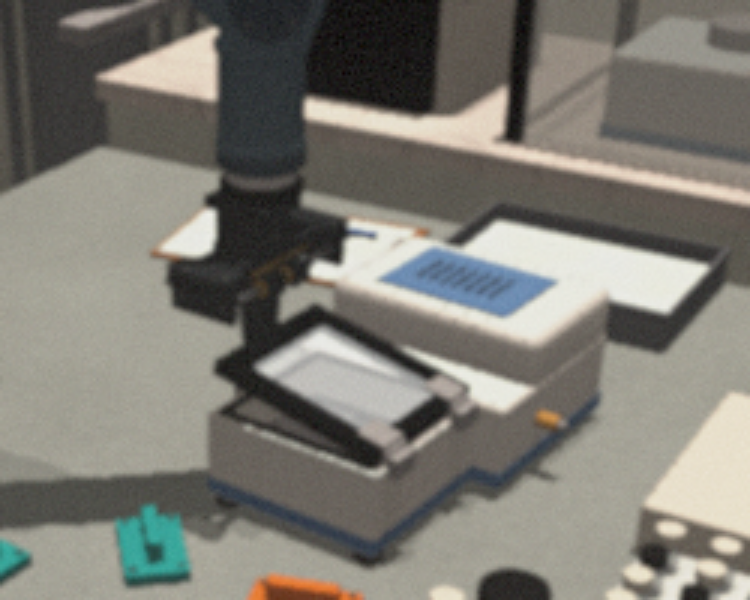

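View pics/w14.png

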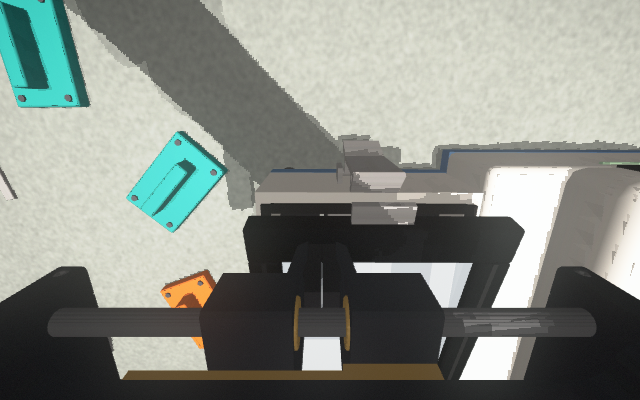

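>>> move_arm(travel=[[0.001,0,0.003],[0.0015,0,0.0055],[0.002,0,0.008],[0.0025,0,0.0105],[0.003,0,0.013],[0.0035,0,0.0155],[0.004,0,0.018],[0.0043,0,0.0205],[0.0046,0,0.0225],[0.0048,0,0.0245],[0.005,0,0.026],[0.005,0,0.027]], dr=[[0,0,0],[0,0,0],[0,0,0],[0,0,0],[0,0,0],[0,0,0],[0,0,0],[0,0,0],[0,0,0],[0,0,0],[0,0,0],[0,0,0]], grip=[1,1,1,1,1,1,1,1,1,1,1,1])

```text
time_s: 19.8
ee_pos: [0.4638, 0.0684, 0.1488]
eef_rot: [[-0.996, 0.094, 0.001], [0.094, 0.996, -0.001], [-0.001, -0.001, -1.0]]
wrist_force: [0.5, -1.3, 18.6]
width: 0.007
```

```bash
python3 look.py 15 scene; python3 - <<'E'
from rows import *
rows([(t,0) for t in np.arange(.05,-.04,-.01)])
a=cv2.imread("pics/scene15.png")[20:220,250:500];cv2.imwrite("pics/scene15c.png",cv2.resize(a,None,fx=3,fy=3))
E
```

```text
[0.4638 0.0684 0.1488] [ 0.3774  0.5249 -0.768   2.0592  0.5314  0.7603  0.7559] [ 0.5395 -1.3261 18.6477] 0.007284279878779232 19.8
[0.4637 0.0684 0.1487] 19.9 [ 1.4677 -1.4286 15.02  ]
[[0.0007, -0.0001, -0.0], [0.0008, -0.0001, 0.0017], [0.001, -0.0001, 0.0034], [0.0011, -0.0001, 0.0052], [0.0012, -0.0001, 0.0069], [0.0013, -0.0001, 0.0087], [0.0014, -0.0001, 0.0104], [0.0014, -0.0001, 0.0121], [0.0014, -0.0001, 0.0139]]
```

View pics/scene15c.png

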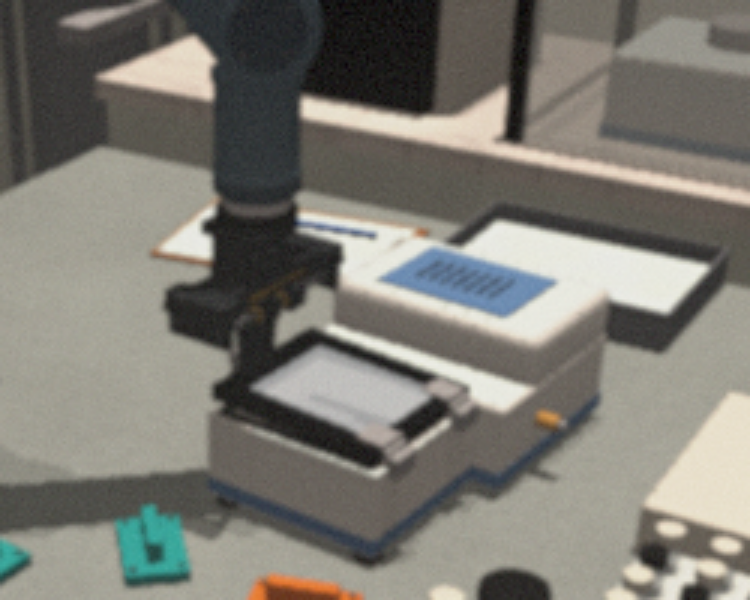

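View pics/w15.png

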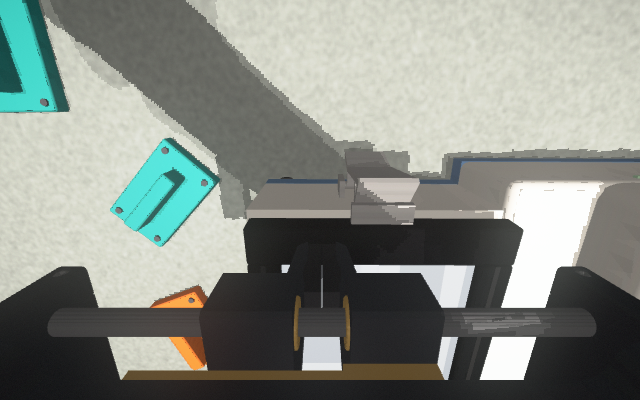

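```bash
python3 - <<'E'
import cv2
a=cv2.imread("pics/w15.png")[140:280,230:530];cv2.imwrite("pics/w15e.png",cv2.resize(a,None,fx=2.6,fy=2.6,interpolation=cv2.INTER_CUBIC))
E
```

```text
(no output)
```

View pics/w15e.png

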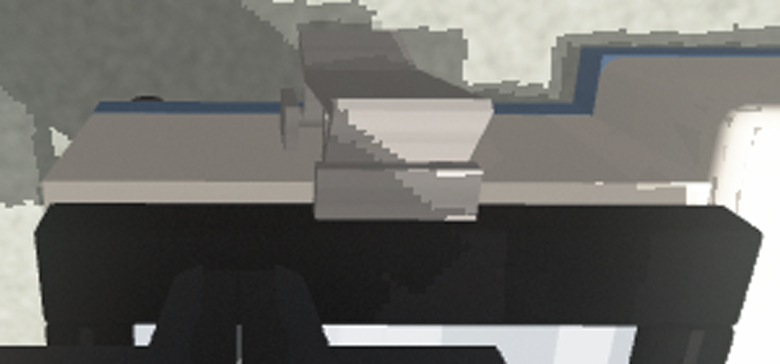

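>>> move_arm(travel=[[0.0005,0,0],[0.0005,0,0],[0.0005,0,0]], dr=[[0,0,0],[0,0,0],[0,0,0]], grip=[1,1,1])

```text
time_s: 20.2
ee_pos: [0.4637, 0.0684, 0.1487]
eef_rot: [[-0.996, 0.094, 0.002], [0.094, 0.996, -0.0], [-0.002, -0.0, -1.0]]
wrist_force: [3.4, -1.6, 12.9]
width: 0.006
```

>>> move_arm(travel=[[0.0005,0,0.001],[0.0005,0,0.002],[0.0005,0,0.003],[0.0005,0,0.004],[0.0005,0,0.005],[0.0005,0,0.005]], dr=[[0,0,0],[0,0,0],[0,0,0],[0,0,0],[0,0,0],[0,0,0]], grip=[1,1,1,1,1,1])

```text
time_s: 20.8
ee_pos: [0.4632, 0.0684, 0.1433]
eef_rot: [[-0.996, 0.094, 0.002], [0.094, 0.996, 0.0], [-0.002, 0.0, -1.0]]
wrist_force: [4.9, -0.1, 5.7]
width: 0.002
```

>>> move_arm(travel=[[0.0003,0,0.001],[0.0003,0,0.002],[0.0003,0,0.003],[0.0003,0,0.0035],[0.0003,0,0.004],[0.0003,0,0.0045],[0.0003,0,0.0045]], dr=[[0,0,0],[0,0,0],[0,0,0],[0,0,0],[0,0,0],[0,0,0],[0,0,0]], grip=[1,1,1,1,1,1,1])

```text
time_s: 21.5
ee_pos: [0.4629, 0.0684, 0.1388]
eef_rot: [[-0.996, 0.094, 0.002], [0.094, 0.996, 0.0], [-0.002, 0.0, -1.0]]
wrist_force: [5.4, -0.7, 6.0]
width: 0.009
```

```bash
python3 look.py 16; python3 - <<'E'
import cv2
a=cv2.imread("pics/w16.png")[140:280,230:530];cv2.imwrite("pics/w16e.png",cv2.resize(a,None,fx=2.6,fy=2.6,interpolation=cv2.INTER_CUBIC))
E
```

```text
[0.4629 0.0684 0.1388] [ 0.3654  0.5394 -0.7536  2.0677  0.55    0.7388  0.7394] [ 5.3538 -0.6512  6.0165] 0.00890947996408868 21.5
```

View pics/w16e.png

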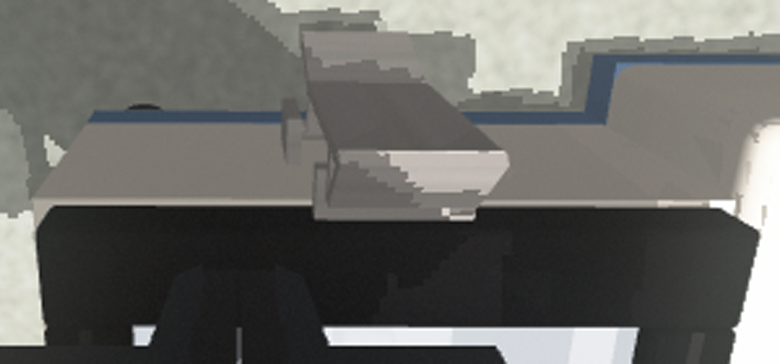

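>>> move_arm(travel=[[0,0,0.0005],[0,0,0.001],[0,0,0.0015],[0,0,0.002],[0,0,0.002],[0,0,0.002]], dr=[[0,0,0],[0,0,0],[0,0,0],[0,0,0],[0,0,0],[0,0,0]], grip=[1,1,1,1,1,1])

```text
time_s: 22.15
ee_pos: [0.4628, 0.0684, 0.1368]
eef_rot: [[-0.996, 0.094, 0.002], [0.094, 0.996, 0.0], [-0.002, 0.0, -1.0]]
wrist_force: [4.2, -0.8, 6.4]
width: 0.005
```

```bash
python3 look.py 17; python3 - <<'E'
import cv2
a=cv2.imread("pics/w17.png")[140:280,230:530];cv2.imwrite("pics/w17e.png",cv2.resize(a,None,fx=2.6,fy=2.6,interpolation=cv2.INTER_CUBIC))
E
```

```text
[0.4628 0.0684 0.1368] [ 0.3627  0.5426 -0.7507  2.0689  0.5538  0.7351  0.7362] [ 4.1858 -0.756   6.4246] 0.005262033860129895 22.15
```

View pics/w17e.png

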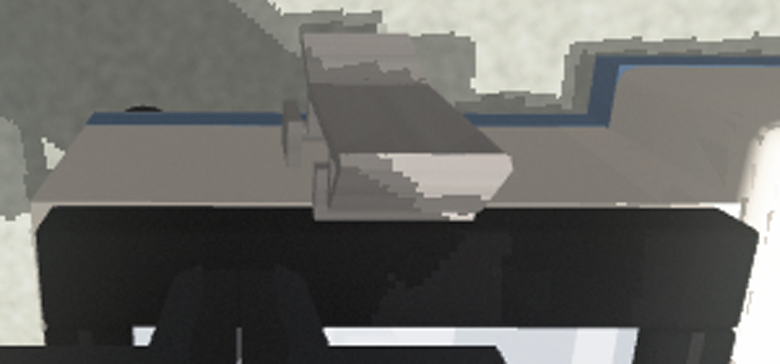

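>>> move_arm(travel=[[0,0,0.0005],[0,0,0.001],[0,0,0.0015],[0,0,0.002],[0,0,0.002],[0,0,0.002]], dr=[[0,0,0],[0,0,0],[0,0,0],[0,0,0],[0,0,0],[0,0,0]], grip=[1,1,1,1,1,1])

```text
time_s: 22.8
ee_pos: [0.4629, 0.0685, 0.1364]
eef_rot: [[-0.996, 0.094, 0.002], [0.094, 0.996, -0.002], [-0.002, -0.002, -1.0]]
wrist_force: [-2.6, -2.8, 31.6]
width: 0.006
```

>>> move_arm(travel=[[0,0,-0.001],[0,0,-0.002],[0,0,-0.003],[0,0,-0.004],[0,0,-0.005],[0,0,-0.006],[0,0,-0.006],[0,0,-0.006]], dr=[[0,0,0],[0,0,0],[0,0,0],[0,0,0],[0,0,0],[0,0,0],[0,0,0],[0,0,0]], grip=[1,1,1,1,1,1,1,1])

```text
time_s: 23.6
ee_pos: [0.4624, 0.0685, 0.1406]
eef_rot: [[-0.996, 0.094, 0.001], [0.094, 0.996, -0.0], [-0.001, 0.0, -1.0]]
wrist_force: [4.4, 0.0, 6.4]
width: 0.001
```

```bash
python3 look.py 18; python3 - <<'E'
import cv2
a=cv2.imread("pics/w18.png")[140:280,230:530];cv2.imwrite("pics/w18e.png",cv2.resize(a,None,fx=2.6,fy=2.6,interpolation=cv2.INTER_CUBIC))
E
```

```text
[0.4624 0.0685 0.1406] [ 0.368   0.5362 -0.7569  2.0672  0.5457  0.743   0.7427] [4.3935 0.0049 6.3696] 0.0008160951302417964 23.6
```

View pics/w18e.png

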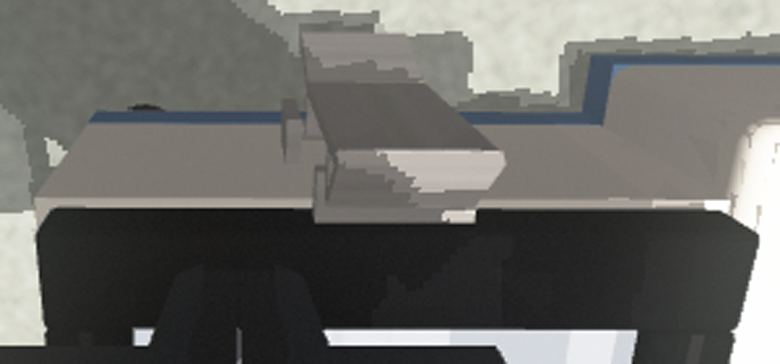

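>>> move_arm(travel=[[0,0,-0.0005],[0,0,-0.001],[0,0,-0.0015],[0,0,-0.002],[0,0,-0.002],[0,0,-0.002]], dr=[[0,0,0],[0,0,0],[0,0,0],[0,0,0],[0,0,0],[0,0,0]], grip=[1,1,1,1,1,1])

```text
time_s: 24.25
ee_pos: [0.4614, 0.0683, 0.1421]
eef_rot: [[-0.996, 0.094, -0.001], [0.094, 0.996, -0.0], [0.001, -0.0, -1.0]]
wrist_force: [-0.2, 0.1, 0.3]
width: 0.007
```

```bash
python3 look.py 19; python3 - <<'E'
import cv2
a=cv2.imread("pics/w19.png")[140:280,230:530];cv2.imwrite("pics/w19e.png",cv2.resize(a,None,fx=2.6,fy=2.6,interpolation=cv2.INTER_CUBIC))
E
```

```text
[0.4614 0.0683 0.1421] [ 0.3705  0.5336 -0.7597  2.0672  0.5415  0.747   0.746 ] [-0.2364  0.1066  0.2605] 0.0071218071458536095 24.25
```

View pics/w19e.png

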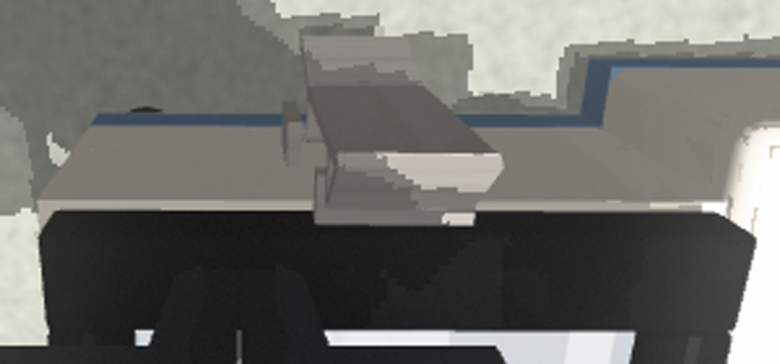

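>>> move_arm(travel=[[0,0,-0.002],[0,0,-0.006],[0,0,-0.015],[0,0,-0.03],[0,0,-0.055],[0,0,-0.085],[0,0,-0.12],[0,0,-0.15],[0,0,-0.18],[0,0,-0.2],[0,0,-0.2]], dr=[[0,0,0],[0,0,0],[0,0,0],[0,0,0],[0,0,0],[0,0,0],[0,0,0],[0,0,0],[0,0,0],[0,0,0],[0,0,0]], grip=[1,1,1,1,1,1,1,1,1,1,1])

```text
time_s: 25.4
ee_pos: [0.4631, 0.0693, 0.3459]
eef_rot: [[-0.996, 0.093, 0.006], [0.093, 0.996, -0.0], [-0.006, 0.0, -1.0]]
wrist_force: [1.1, -0.2, 0.9]
width: 0.005
```

```bash
python3 look.py 20 scene top; python3 - <<'E'
from path import *
a=cv2.imread("pics/scene20.png")[20:220,250:500];cv2.imwrite("pics/scene20c.png",cv2.resize(a,None,fx=3,fy=3))
C=cam(r,"scene")
print([(round(d["score"],2),c2w(C,d["location"])) for d in r.mark_of("hatch_rail","scene")])
print("expected",hinge-.1725*ex+.008*ez)
E
```

```text
[0.4631 0.0693 0.3459] [ 0.5864  0.2411 -0.9558  1.8599  0.2182  1.1444  1.0314] [ 1.1444 -0.2475  0.9209] 0.004763965649716891 25.4
[(0.88, array([0.4615, 0.1089, 0.115 ]))]
expected [0.4582 0.1039 0.118 ]
```

View pics/scene20c.png

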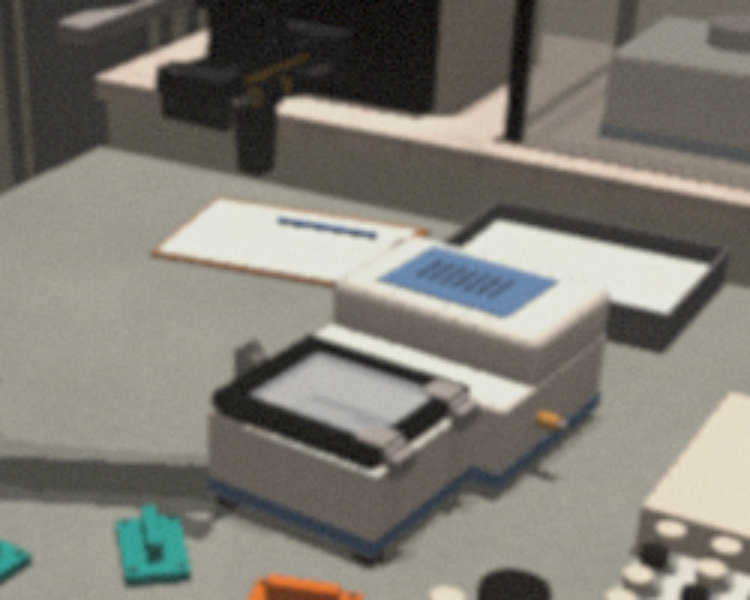

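View pics/w20.png

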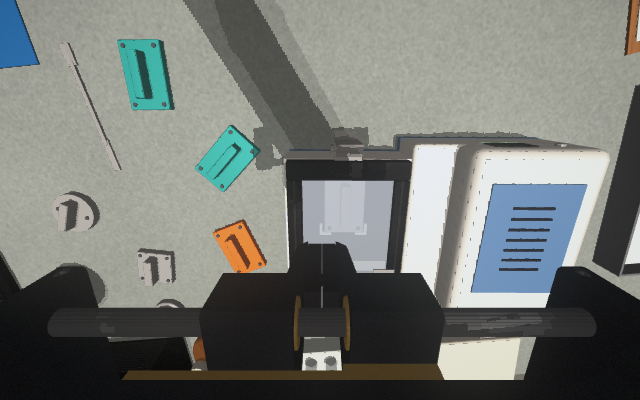

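View pics/top20.png

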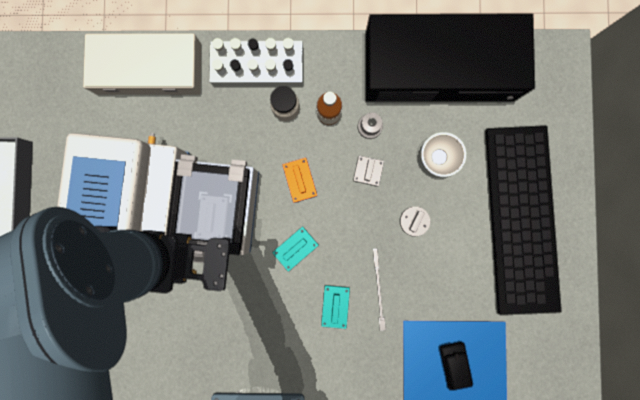

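```bash
python3 -c "
from rig import r
print(r.finish_job())"
```

```text
the job is handed in; nothing more can be done
None
```

The grey oblong holder is on the sample place and the hatch is shut and held by its catch. I handed the job in at about 26 s of the 72 s allowed.

- **Holder:** I gripped it by its rib and lowered it between the four locators. It met the floor at the expected height with about 5.5 N, and I released it there. Wrist pictures before closing showed it flat and inside all four locators.
- **Hatch:** I eased it down with the closed fingertips on its front rail, off to one side of the catch, then pressed it into the foam.
- **Catch:** As I raised the fingers, the rail's push fell to zero about level. The hatch stayed down for over a second with nothing touching it. The last pictures show it level, with the holder in place under the pane.
- **Bystanders:** As far as I can judge by eye, everything else in the overhead picture is where it was at the start.

**Off from expected:**
- The push reached about 19 N (13 N once settled) as the tongue passed the catch, against the stated 7–12 N.
- The push rose briefly to 32 N at the end of the foam travel, which is below the 40 N limit set for the arm and gripper body.
- The network's final rail position was about 7 mm from my computed one. It was 3 mm off in height and the rest sideways, so I relied on the pictures and the force reading instead.

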